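Lock the sample pots into the reader and set its wavelength drive

ROBOT

A 6-joint arm with a two-finger parallel gripper is mounted at the origin on the work surface. World frame = base frame: x ahead of the robot, y to its left, z up, the work surface at z = 0. Lengths are in m, angles in degrees, forces in N, time in s.
With the tool pointing down it reaches from about 0.3 to 0.75 m from the base axis. Payload 8.5 kg.
Tool frame: the origin (TCP) lies at the very end of the fingers, on their centre line; the grasp point (between the pads) lies 19 mm behind it; y points along the fingers, z is the direction in which the jaws open and shut, and the axes are right-handed (so a half turn about y gives the same grasp; the last joint's range is limited). The gripper opens to 85 mm and grips with 20 to 120 N. Pads are 22 mm wide; open, the fingers measure 114 mm over their backs; the gripper's body (76 mm by 85 mm) begins 54 mm behind the grasp point. The pads swing forward as they close: fully open they stand 13 mm farther back than shut.
Start: joints at [56.534, 21.807, 74.336, -0, 83.858, -12.336], TCP at [0.198, 0.513, 0.231] pointing down, gripper open.
Joint ranges: [-178.18, 178.18], [-50.72, 133.34], [12.68, 142.11], [-81.47, 261.47], [9.98, 163.14], [-165.26, 165.26]. Speed limits (degrees/s): [136.94, 136.94, 180, 180, 180, 180].

INTERFACE

Orientations are given as a 3x3 rotation matrix whose columns are the frame's x, y, z axes.
In Python, from rig import env gives the robot as it stands. The module is installed in compiled form; this text tells all that it offers.
- The arm moves only by the tool servo_tool, never from a script. Its argument "rows" is one flat list of numbers, 7 for each row, row after row: the opening, from 0 (shut) to 1 (fully open), then the shift along the world's x, y, z in m, then the turn, a rotation vector about the world's x, y, z in degrees. A call has 1 to 10 rows; each row shifts and turns the commanded pose from where the row before left it; what a row does not reach is not made up. A row lasts 1/12 s, in which the tool goes at most 41.7 mm and 7.16 degrees, less where a joint would pass 70% of its speed; a pose out of reach is approached as far as the arm can. A call with a gripper value outside its range is refused whole. The fingers move at their own pace and stop on an object; "force" is the grip in N (left out, the last holds). Time passes only in rows, so rows that do not move let the fingers close. It gives the time, the measured TCP pose, the force and the opening at its end, in the units of the state.
- env.observe(): the state, without advancing time (a new reading comes with each control period).
- env.get_image(name): name is "side" or "top" or "wrist"; returns the picture (400x640x3 uint8, red, green, blue); there is no depth.
- env.camera_model(name): a dict with "camera_matrix" (3x3 intrinsics, pixels), "R" (3x3) and "t" (3): a world point X has camera coordinates R X + t; the wrist camera has in their place "mount" (4x4, takes a point from camera to tool coordinates, whose origin is the TCP and whose axes are the tool frame's). Camera axes: x right, y down, z forward; pixel columns grow to the right and rows downward; lengths in m; the calibration is good to about 2 mm. A picture is of the moment at which its call begins: read the wrist's pose just before it. camera_model takes no time and is no camera call.
- env.close_job(): hands the job in, once; it reports no verdict.
The state is a dict: "time_s": time; "q": joint angles; "qvel": joint speeds; "joint_efforts": joint torques, N m; "position": TCP position; "tool_rot": TCP orientation; "ft_force": force on the tool from outside, world axes, zero at the start; "wrist_torque": the same for the moment, N m; "grip_width": finger opening in m.
Only numpy, scipy, OpenCV 4.12 (cv2) and the standard library are available. Lean on these libraries where they do the work, as an engineer would, in place of code of your own. Each camera call takes 0.05 s, during which the arm holds its last target.

TASK

Get the reader ready: swing the stage's clamp lever up to open it, slide every footed sample pot standing on the bench under the overhanging lips of a bay of its own until it is fully home against the back wall, and swing the lever down fully shut. Then turn the coarse (outer, lower) knob of the wavelength drive clockwise until the line on the dial disc stands still about 7 mm (at the rim) short of the brass index tab, and bring it exactly onto the tab's line with the fine (inner, upper) knob. Leave the index tab, the flask, the red-capped jar and the scoop where they are.

Things in the scene. Friction and masses are not known exactly. Their poses are not given: they have to be found in the camera images.
- pot0: Sample pot (two or three of pot0..pot2 are present, all alike; an absent one reads None): round steel foot disc 48 mm across and 6 mm thick, white pot 32 mm across above it, green screw cap 38 mm across from 42 to 60 mm height. About 0.13 kg, heavy foot. Origin: centre of the underside of the disc; z up along the pot. Starts upright on the bench between stage and drive.
- pot1: Sample pot (two or three of pot0..pot2 are present, all alike; an absent one reads None): round steel foot disc 48 mm across and 6 mm thick, white pot 32 mm across above it, green screw cap 38 mm across from 42 to 60 mm height. About 0.13 kg, heavy foot. Origin: centre of the underside of the disc; z up along the pot. Starts upright on the bench between stage and drive.
- pot2: Sample pot (two or three of pot0..pot2 are present, all alike; an absent one reads None): round steel foot disc 48 mm across and 6 mm thick, white pot 32 mm across above it, green screw cap 38 mm across from 42 to 60 mm height. About 0.13 kg, heavy foot. Origin: centre of the underside of the disc; z up along the pot. Starts upright on the bench between stage and drive.
- stage: Fixed aluminium stage with three undercut bays in a row along its y, 66 mm apart. Origin: centre of its underside, on the bench. Its x axis is the way in: open landing at -x, back wall at +x. Deck 132 (x) by 200 mm (y), top 14 mm above the bench, flat and clear from x = -66 to -4 mm (landing). A pot set on the landing slides along +x with its disc under the lips until it meets the back wall.
- bay0 (a point): Deck point of bay 0 where a pot's origin lies when its disc touches the back wall: stage x = +32, y = -66 mm, 14 mm above the bench. A bay is 52 mm wide; rounded wall ends at x = +2 mm; back wall face x = +56 mm. Steel lips 9.5 mm above the deck, 4 mm thick, overhang both sides (from x = +12) and the back by 6 mm; slot between the side lips 40 mm.
- bay1 (a point): The same in bay 1: stage x = +32, y = 0 mm, 14 mm above the bench.
- bay2 (a point): The same in bay 2: stage x = +32, y = +66 mm, 14 mm above the bench.
- strip_mid (a point): Middle of the top edge of the latch strip that runs across all bays in front of the discs (stage x = -2 to +4 mm). Lever shut: it stands 6 mm above the deck and bars the way in and out (4 mm in front of discs that are home). Lever open: it is sunk below the deck.
- lever (a joint): Clamp lever at the -y side of the stage, rad: 0 = shut (lying flat, pointing to stage -x), 1.55 = open (upright, end stop). Stays where it is left (about 1.5 N at the handle). It lowers (open) or raises (shut) the latch strip. Starts shut or nearly so.
- lever_hinge (a point): Point on the lever's hinge axis, which runs along stage y, 40 mm above the bench (stage x = +20, y = -140 mm).
- lever_grip (a point): Centre of the lever's black cross handle, a cylinder 18 mm across and 24 mm long along stage y (parallel to the hinge axis), 80 mm from the hinge; the lever arm is 10 mm wide. Can be pinched by its two end faces from above.
- drive: Fixed white housing of the wavelength drive, 170 (x) by 190 (y) by 36 mm high; origin: centre of its underside. In the middle of its top, on one vertical axis, from below: a flat aluminium dial disc (116 mm across, top 42 mm above the bench), the coarse knob, the fine knob.
- coarse_mid (a point): On the knob axis at mid height of the coarse knob: black ribbed cylinder 56 mm across, from 48 to 74 mm above the bench (26 mm high). The dial disc below it is wider than the fingers' reach: stay above 43 mm.
- fine_mid (a point): On the same axis at mid height of the fine knob: aluminium ribbed cylinder 26 mm across, from 76 to 100 mm above the bench (24 mm high), just above the coarse knob.
- coarse (a joint): Coarse knob, rad, 0 to 3.2, grows clockwise seen from above. Turns the dial disc (and carries the fine knob) one to one: about 58 mm at the rim per rad. Friction 0.08 N m, stays where it is left.
- fine (a joint): Fine knob, rad relative to the coarse knob, 0 to 4.0, grows clockwise seen from above. Each rad turns the dial disc 0.08 rad clockwise (4.6 mm at the rim) on top of the coarse setting. Friction 0.02 N m, stays where it is left. Starts near 0.
- dial_mark (a point): Outer end of the black line on the dial disc, on its rim, 58 mm from the knob axis. Clockwise turning moves it from the drive's +y side over +x. Starts anticlockwise of the index tab.
- index_tip (a point): Point at the rim, 58 mm from the knob axis, on the line of the brass index tab (10 mm wide, 18 mm long, on the housing just outside the disc). The dial line is on the tab's line when the two points coincide. Its y axis points outward, its x axis along the rim clockwise, so the dial line is short of the tab when on its -x side. Do not move the tab.
- flask: Bystander: glass flask, bulb 84 mm across, 178 mm high; origin under its centre.
- stock_jar: Bystander: white jar with red cap, 68 mm across, 80 mm high, no foot disc; origin under its centre.
- scoop: Bystander: steel spoon-shaped scoop lying on the bench; origin at its underside.
Things that resemble listed ones, but are neither listed nor needed, are in the scene too. Leave any purple look-alike of the pot2 alone.

How it is judged:
By the outcome, as a careful person would: the job done as asked, in the order asked, and still so for the second after the job is handed in, with the robot touching nothing.
Of pot0, pot1, pot2 only 2 to 3 are there at a start; the rules pass over those that are not, and their reading is None.
At some moment in a run one of pot0, pot1, pot2 may be knocked a few centimetres aside while the robot is not near it.
Once in a run the grip may slacken for a moment while it holds something.
It also fails if it takes over 210 s, if anything falls off the work surface, if the arm or the gripper's body presses on something with over 40 N, if the wrist force passes 120 N, or if a joint passes its speed limit or range.

## Working session

There is one attempt and no reset: what is moved stays moved. The work goes in short steps, Python scripts to look and compute and a tool call to move; the robot and the scene stay as the last step left them, time stands still between calls to the robot, and variables do not carry over. Pictures are saved under pics/ and viewed, and the job is handed in when it is done.

Besides the shell and the picture viewer there is one more tool, called after "Emit:" as name(argument=value, ...), one argument or row to a line, values as JSON. servo_tool: Moves the arm, as the interface text tells. Its arguments: {"type":"object","properties":{"rows":{"type":"array","items":{"type":"number"}},"force":{"type":"number"}},"required":["rows"]}

```bash
mkdir -p pics; ls; python3 - <<'E'
from rig import env
import cv2
s=env.observe(); print({k:(v if not hasattr(v,'round') else v.round(3)) for k,v in s.items()} if 0 else s)
for n in("top","side","wrist"):
    cv2.imwrite(f"pics/a_{n}.png",env.get_image(n)[:,:,::-1]); 
    print(n,env.camera_model(n))
E
```

```text
pics
{'time_s': 0.0, 'q': array([ 5.65317819e+01,  2.18408287e+01,  7.43849240e+01, -1.03875623e-03,
        8.38590931e+01, -1.23364059e+01]), 'qvel': array([-0.0421619 , -0.02039379,  0.03997894, -0.00687058,  0.03089183,
       -0.00117422]), 'joint_efforts': array([ 8.68121024e-04, -4.48473215e+01, -2.31277478e+01, -1.61988928e-04,
        4.82035000e-03, -4.74501496e-05]), 'position': array([0.19812629, 0.51275403, 0.2307123 ]), 'tool_rot': array([[ 9.32754095e-01, -8.01606427e-04,  3.60512351e-01],
       [-3.60513118e-01, -1.24524240e-03,  9.32753312e-01],
       [-2.98775785e-04, -9.99998903e-01, -1.45049458e-03]]), 'ft_force': array([ 0.52227595, -0.1459319 ,  0.36358705]), 'wrist_torque': array([-0.00038403, -0.01228279, -0.00620606]), 'grip_width': 0.08546489783468968}
top {'camera_matrix': array([[445.65750096,   0.        , 313.17594187],
       [  0.        , 445.65750096, 199.52026148],
       [  0.        ,   0.        ,   1.        ]]), 'R': array([[-0.0688719 , -0.99761795,  0.0038842 ],
       [-0.9723786 ,  0.06625808, -0.22380733],
       [ 0.22301685, -0.0191909
[... 280 characters left out ...]
86  , -0.00200811],
       [-0.28746371, -0.55872377, -0.7779411 ],
       [ 0.35306371,  0.69321166, -0.62833399]]), 't': array([-0.52518978,  0.20846681,  0.73075554])}
wrist {'camera_matrix': array([[335.47068593,   0.        , 318.85727296],
       [  0.        , 335.47068593, 204.30335384],
       [  0.        ,   0.        ,   1.        ]]), 'mount': array([[-1.18331414e-03,  9.59402543e-01,  2.82037870e-01,
        -7.13345759e-02],
       [-1.87858979e-04, -2.82038275e-01,  9.59403135e-01,
        -1.41834130e-01],
       [ 9.99999282e-01,  1.08229195e-03,  5.13972262e-04,
         2.60853617e-04],
       [ 0.00000000e+00,  0.00000000e+00,  0.00000000e+00,
         1.00000000e+00]])}
```

View pics/a_top.png

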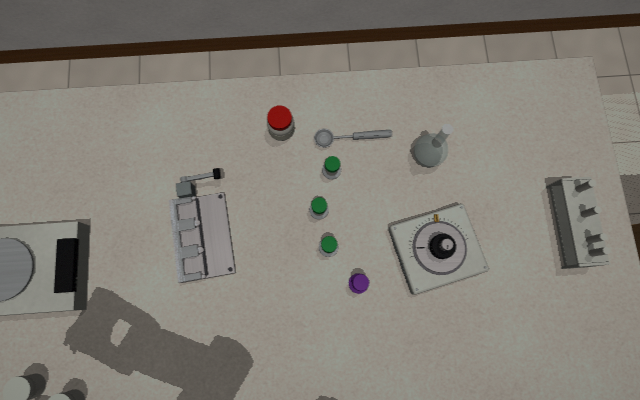

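View pics/a_side.png

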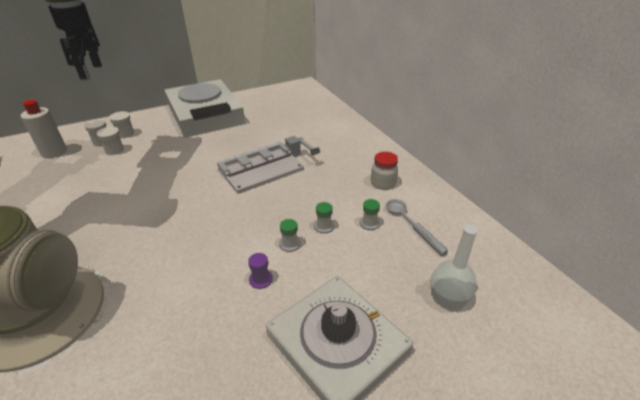

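View pics/a_wrist.png

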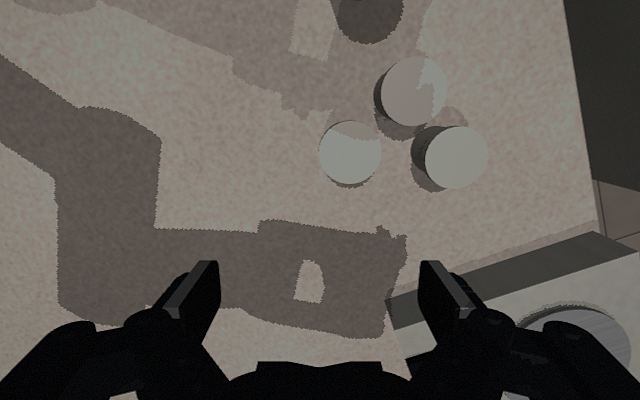

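The top view shows three green-capped pots at (332,165), (319,207) and (329,245). The purple look-alike is at (359,283). The red jar is at (280,118), and its cap is not green. The stage is at about (203,235), the lever handle at (217,174), and the drive at (440,247). I'll enlarge crops of these.

```bash
cat > h.py <<'E'
import numpy as np, cv2
from rig import env
def px2w(cam,u,v,z,wp=None):
    m=env.camera_model(cam) if isinstance(cam,str) else cam
    K=m["camera_matrix"]; d=np.linalg.solve(K,np.array([u,v,1.]))
    if "R" in m:
        R,t=m["R"],m["t"]; o=-R.T@t; d=R.T@d
    else:
        p,Rt=wp; M=m["mount"]; o=Rt@M[:3,3]+p; d=Rt@M[:3,:3]@d
    return o+d*(z-o[2])/d[2]
def w2px(cam,X,wp=None):
    m=env.camera_model(cam); K=m["camera_matrix"]; X=np.asarray(X,float)
    if "R" in m: c=m["R"]@X+m["t"]
    else:
        p,Rt=wp; M=m["mount"]; c=M[:3,:3].T@(Rt.T@(X-p)-M[:3,3])
    q=K@c; return q[:2]/q[2]
def snap(name,fn,crop=None,scale=1):
    s=env.observe(); im=env.get_image(name)[:,:,::-1].copy()
    cv2.imwrite("pics/raw_"+fn,im)
    if crop: x0,y0,x1,y1=crop; im=im[y0:y1,x0:x1]
    if scale!=1: im=cv2.resize(im,None,fx=scale,fy=scale,interpolation=cv2.INTER_CUBIC)
    cv2.imwrite("pics/"+fn,im); return s
E
python3 - <<'E'
from h import *
im=cv2.imread("pics/a_top.png")
cv2.imwrite("pics/b1.png",cv2.resize(im[155:295,160:300],None,fx=4.2,fy=4.2,interpolation=cv2.INTER_CUBIC))
cv2.imwrite("pics/b2.png",cv2.resize(im[190:305,380:500],None,fx=5,fy=5,interpolation=cv2.INTER_CUBIC))
hsv=cv2.cvtColor(im,cv2.COLOR_BGR2HSV)
for nm,lo,hi in(("green",(50,120,40),(80,255,255)),("purple",(125,100,40),(155,255,255)),("brass",(12,120,80),(30,255,255))):
    m=cv2.inRange(hsv,lo,hi); n,l,st,c=cv2.connectedComponentsWithStats(m)
    for i in range(1,n):
        if st[i,4]>8: print(nm,c[i].round(1),st[i,4], px2w("top",*c[i],{"green":.055,"purple":.055,"brass":.04}[nm]).round(4))
E
```

```text
green [331.9 163.8] 187 [ 0.681  -0.0707  0.055 ]
green [318.6 205.1] 193 [ 0.5816 -0.0315  0.055 ]
green [328.7 244. ] 198 [ 0.4884 -0.0481  0.055 ]
purple [358.3 282.9] 305 [ 0.3955 -0.1084  0.055 ]
brass [435.8 218.2] 25 [ 0.5342 -0.3077  0.04  ]
```

View pics/b1.png

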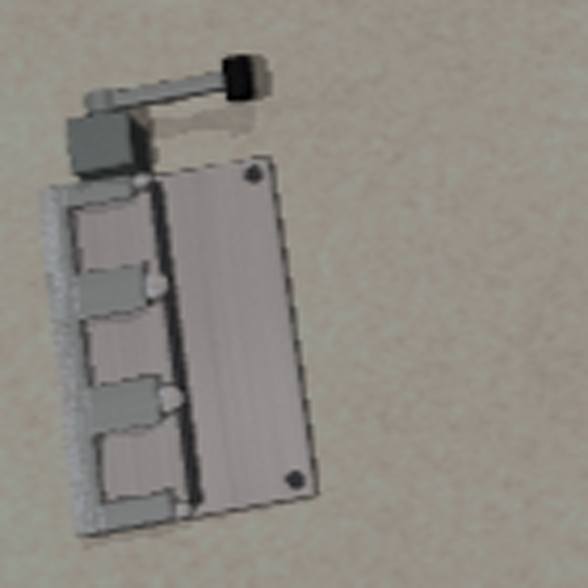

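View pics/b2.png

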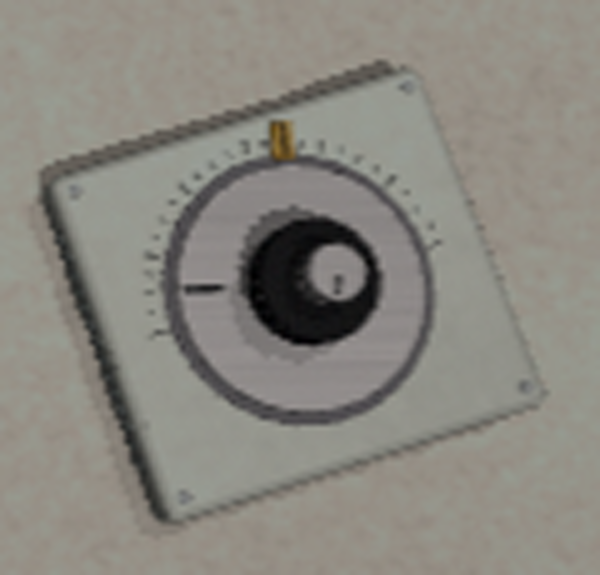

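```bash
python3 - <<'E'
from h import *
f=lambda x,y:(160+(x+.5)/4.2-.5,155+(y+.5)/4.2-.5)
A=px2w("top",*f(270,157),.014); B=px2w("top",*f(318,493),.014)
print("landing corners",A.round(4),B.round(4),np.linalg.norm(A-B))
ey=(B-A)/np.linalg.norm(B-A); ex=np.array([-ey[1],ey[0],0]);ex=np.cross(ey,[0,0,1]); 
o=(A+B)/2+.066*ex; o[2]=0
print("ex",ex.round(3),"ey",ey.round(3),"o",o.round(4),"yaw",np.degrees(np.arctan2(ex[1],ex[0])))
S=lambda x,y,z:o+x*ex+y*ey+[0,0,z]
for n,p in(("grip",(-.06,-.14,.04)),("bay0",(.032,-.066,.014)),("bay1",(.032,0,.014)),("bay2",(.032,.066,.014)),("hinge",(.02,-.14,.04))): print(n,S(*p).round(4),w2px("top",S(*p)).round(1), ((w2px("top",S(*p))-[160,155])*4.2).round(0))
print("handle", px2w("top",*f(238,78),.04))
g=lambda x,y:(380+(x+.5)/5-.5,190+(y+.5)/5-.5)
print("axis",px2w("top",*g(299,290),.042).round(4),px2w("top",*g(338,270),.100).round(4))
E
```

```text
landing corners [0.6393 0.1979 0.014 ] [0.4422 0.1756 0.014 ] 0.19831321793741838
ex [-0.112  0.994  0.   ] ey [-0.994 -0.112  0.   ] o [0.5334 0.2523 0.    ] yaw 96.4440186063895
grip [0.6792 0.2084 0.04  ] [217.1 173.8] [240.  79.]
bay0 [0.5954 0.2915 0.014 ] [185.9 212. ] [109. 239.]
bay1 [0.5298 0.2841 0.014 ] [189.1 238.4] [122. 350.]
bay2 [0.4642 0.2767 0.014 ] [192.4 265.6] [136. 465.]
hinge [0.6702 0.2879 0.04  ] [184.3 179.5] [102. 103.]
handle [0.68087018 0.21037605 0.04      ]
axis [ 0.4638 -0.3063  0.042 ] [ 0.4657 -0.3076  0.1   ]
```

Emit:
servo_tool(
  rows=[1,0.035,-0.027,0.005,0,0,-6.25,1,0.035,-0.027,0.005,0,0,-6.25,1,0.035,-0.027,0.005,0,0,-6.25,1,0.035,-0.027,0.005,0,0,-6.25,1,0.035,-0.027,0.005,0,0,-6.25,1,0.035,-0.027,0.005,0,0,-6.25,1,0.035,-0.027,0.005,0,0,-6.25,1,0.035,-0.027,0.005,0,0,-6.25,1,0.035,-0.027,0.005,0,0,-6.25,1,0.035,-0.027,0.005,0,0,-6.25],
)

```text
time_s: 0.98
position: [0.5273, 0.2585, 0.2782]
tool_rot: [[0.105, -0.0, 0.994], [-0.994, -0.0, 0.105], [0.0, -1.0, -0.0]]
ft_force: [-0.7, 1.1, -0.6]
grip_width: 0.0855
```

Emit:
servo_tool(
  rows=[1,0,0,0,0,0,0,1,0,0,0,0,0,0],
)

```text
time_s: 1.15
position: [0.5274, 0.2586, 0.2774]
tool_rot: [[0.108, -0.001, 0.994], [-0.994, -0.0, 0.108], [0.0, -1.0, -0.001]]
ft_force: [-0.2, 0.4, -0.3]
grip_width: 0.0853
```

```bash
python3 - <<'E'
from h import *
s=snap("wrist","c1.png"); print(s["position"].round(4),s["tool_rot"].round(3),s["time_s"],s["q"].round(1))
np.savez("c1.npz",p=s["position"],R=s["tool_rot"])
E
```

```text
[0.5274 0.2586 0.2774] [[ 0.108 -0.001  0.994]
 [-0.994 -0.     0.108]
 [ 0.    -1.    -0.001]] 1.15 [14.6 24.2 62.9  0.  93.   8.4]
```

View pics/c1.png

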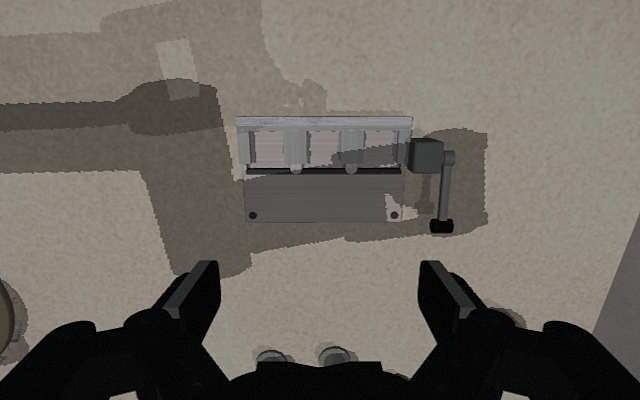

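```bash
python3 - <<'E'
from h import *
im=cv2.imread("pics/raw_c1.png")
cv2.imwrite("pics/c2.png",cv2.resize(im[105:240,230:465],None,fx=3.4,fy=3.4,interpolation=cv2.INTER_CUBIC))
E
```

```text
(no output)
```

View pics/c2.png

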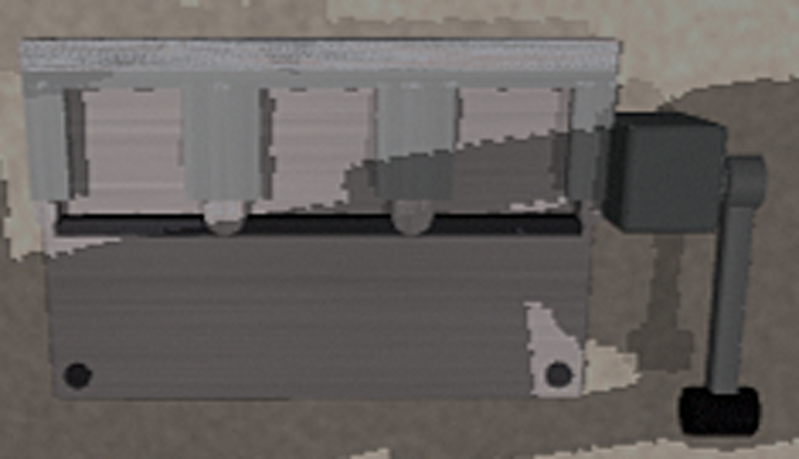

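```bash
python3 - <<'E'
from h import *
d=np.load("c1.npz"); wp=(d["p"],d["R"])
f=lambda x,y:(230+(x+.5)/3.4-.5,105+(y+.5)/3.4-.5)
P=lambda x,y,z:px2w("wrist",*f(x,y),z,wp)
A=P(582,397,.014);B=P(55,398,.014)
print(A.round(4),B.round(4),np.linalg.norm(A-B))
ey=(B-A)/np.linalg.norm(B-A); ex=np.cross(ey,[0,0,1]); o=(A+B)/2+.066*ex;o[2]=0
print(ex.round(4),np.degrees(np.arctan2(ex[1],ex[0])),o.round(4))
for x in (510.5,318.5,126.5):
    q=P(x,150,.0275); print("slot",q.round(4),"y_s",(q-o)@ey)
q=P(720,412,.048);print("handle",q.round(4),(q-o)@ex,(q-o)@ey)
for x in(55,125,215,310,415,510,560): print("strip top edge front?", (P(x,232,.014)-o)@ex)
E
```

```text
[0.6394 0.2004 0.014 ] [0.4425 0.1784 0.014 ] 0.19811567808919148
[-0.1113  0.9938  0.    ] 96.38882929861416 [0.5336 0.255  0.    ]
slot [0.5954 0.29   0.0275] y_s -0.06525709969734451
slot [0.5302 0.2829 0.0275] y_s 0.00026741681395135405
slot [0.4651 0.2758 0.0275] y_s 0.0658093735485277
handle [0.6778 0.2111 0.048 ] -0.05966494509731137 -0.13837204158037303
strip top edge front? -0.0026873453594723645
strip top edge front? -0.002741138429562457
strip top edge front? -0.0028102931208639904
strip top edge front? -0.0028832801879675775
strip top edge front? -0.002963938693702083
strip top edge front? -0.0030369051153194613
strip top edge front? -0.0030753045572838224
```

Emit:
servo_tool(
  rows=[0.5,0.0304,-0.0097,-0.02,0,0,0,0.5,0.0304,-0.0097,-0.02,0,0,0,0.5,0.0304,-0.0097,-0.02,0,0,0,0.5,0.0304,-0.0097,-0.02,0,0,0,0.5,0.0304,-0.0097,-0.02,0,0,0,0.5,0,0,-0.03,0,0,0,0.5,0,0,-0.03,0,0,0,0.5,0,0,-0.02,0,0,0,0.5,0,0,0,0,0,0,0.5,0,0,0,0,0,0],
  force=30,
)

```text
time_s: 2.03
position: [0.6772, 0.2128, 0.098]
tool_rot: [[0.113, -0.002, 0.994], [-0.994, -0.0, 0.113], [-0.0, -1.0, -0.002]]
ft_force: [-0.4, 0.5, 0.6]
grip_width: 0.0426
```

```bash
python3 - <<'E'
from h import *
s=snap("wrist","d1.png"); print(s["position"].round(4),s["grip_width"])
wp=(s["position"],s["tool_rot"])
print(w2px("wrist",[.679,.21,.04],wp), w2px("wrist",[.6785,.2091,.049],wp))
E
```

```text
[0.6772 0.2128 0.098 ] 0.042569058009393285
[320.51059639 228.61166148] [319.57497623 235.08772439]
```

View pics/d1.png

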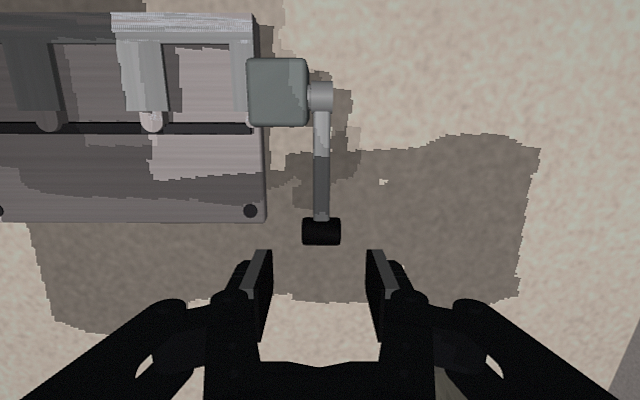

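The handle is at pixel (321,231) and matches the predicted point. The fingers straddle it, so I'll descend and pinch.

Emit:
servo_tool(
  rows=[0.5,0.0015,-0.003,-0.025,0,0,0,0.5,0,0,-0.025,0,0,0,0.5,0,0,-0.025,0,0,0,0.5,0,0,0,0,0,0,0.1,0,0,0,0,0,0,0.1,0,0,0,0,0,0,0.1,0,0,0,0,0,0,0.1,0,0,0,0,0,0,0.1,0,0,0,0,0,0,0.1,0,0,0,0,0,0],
  force=30,
)

```text
time_s: 2.92
position: [0.679, 0.2089, 0.0256]
tool_rot: [[0.111, -0.0, 0.994], [-0.994, 0.0, 0.111], [-0.0, -1.0, -0.0]]
ft_force: [-6.7, -1.4, 0.1]
grip_width: 0.0234
```

Emit:
servo_tool(
  rows=[0.1,-0.0001,0.001,0.0123,0,0,0,0.1,-0.0003,0.0028,0.012,0,0,0,0.1,-0.0005,0.0047,0.0115,0,0,0,0.1,-0.0007,0.0064,0.0106,0,0,0,0.1,-0.0009,0.0079,0.0095,0,0,0,0.1,-0.001,0.0093,0.0081,0,0,0,0.1,-0.0012,0.0104,0.0066,0,0,0,0.1,-0.0013,0.0113,0.0049,0,0,0,0.1,-0.0013,0.0119,0.0031,0,0,0,0.1,-0.0014,0.0122,0.0012,0,0,0],
)

```text
time_s: 3.75
position: [0.6704, 0.2862, 0.1067]
tool_rot: [[0.111, 0.001, 0.994], [-0.994, -0.002, 0.111], [0.002, -1.0, 0.001]]
ft_force: [-6.4, -6.2, -0.3]
grip_width: 0.023
```

Emit:
servo_tool(
  rows=[0.1,-0.0002,0.002,0,0,0,0,0.1,0,0,0,0,0,0,0.1,0,0,0,0,0,0],
)

```text
time_s: 4.0
position: [0.6702, 0.2892, 0.1068]
tool_rot: [[0.112, 0.002, 0.994], [-0.994, 0.0, 0.112], [-0.0, -1.0, 0.002]]
ft_force: [-8.4, -1.3, 1.7]
grip_width: 0.0233
```

```bash
python3 - <<'E'
from h import *
s=snap("top","e1.png",(150,140,300,300),3.7); print(s["position"].round(4),s["grip_width"],s["ft_force"])
snap("side","e2.png",(200,100,360,220),4)
E
```

```text
[0.6702 0.2892 0.1068] 0.023253469846086266 [-8.3548328  -1.34354352  1.68160892]
```

View pics/e2.png

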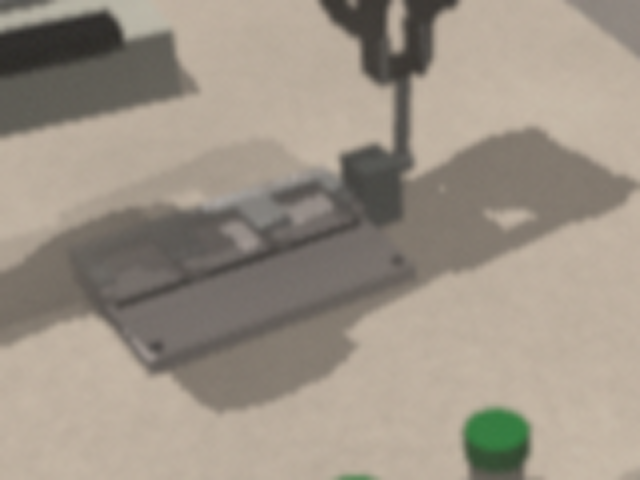

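Emit:
servo_tool(
  rows=[0.1,-0.0003,0.003,-0.0005,0,0,0,0.1,0,0,0,0,0,0,0.1,0,0,0,0,0,0],
)

```text
time_s: 4.35
position: [0.67, 0.2917, 0.1067]
tool_rot: [[0.111, 0.002, 0.994], [-0.994, -0.0, 0.111], [0.001, -1.0, 0.002]]
ft_force: [-8.7, -3.3, 4.1]
grip_width: 0.023
```

Emit:
servo_tool(
  rows=[0.4,0,0,0,0,0,0,0.4,0,0,0,0,0,0,0.4,0,0,0.02,0,0,0,0.4,0,0,0.03,0,0,0,0.6,0,-0.02,0.02,0,0,7,1,0,-0.033,0,0,0,7,1,0,-0.033,0,0,0,7,1,0,-0.033,0,0,0,7,1,0,-0.033,0,0,0,7,1,0,-0.033,0,0,0,7],
)

```text
time_s: 5.18
position: [0.6708, 0.1051, 0.1747]
tool_rot: [[0.752, 0.004, 0.66], [-0.66, -0.0, 0.752], [0.003, -1.0, 0.003]]
ft_force: [0.6, -0.8, -0.3]
grip_width: 0.0856
```

Emit:
servo_tool(
  rows=[1,0,-0.033,0,0,0,7,1,0,-0.033,0,0,0,7,1,0,-0.033,0,0,0,7,1,0,-0.033,0,0,0,7,1,0,-0.033,0,0,0,7,1,0,-0.013,0,0,0,7,1,0,0,0,0,0,6,1,0,0,0,0,0,0,1,0,0,0,0,0,0],
)

```text
time_s: 5.93
position: [0.6708, -0.0714, 0.1739]
tool_rot: [[0.994, 0.003, -0.108], [0.108, -0.001, 0.994], [0.002, -1.0, -0.001]]
ft_force: [-0.3, 0.2, 0.6]
grip_width: 0.0856
```

```bash
cat > look.py <<'E'
from h import *
import sys
def greens(cam,z,s=None):
    s=env.observe(); im=env.get_image(cam)[:,:,::-1].copy()
    hsv=cv2.cvtColor(im,cv2.COLOR_BGR2HSV); m=cv2.inRange(hsv,(50,110,25),(85,255,255))
    n,l,st,c=cv2.connectedComponentsWithStats(m); wp=(s["position"],s["tool_rot"])
    for i in range(1,n):
        if st[i,4]>40: print(cam,c[i].round(1),st[i],px2w(cam,*c[i],z,wp).round(4))
    return im,s
E
python3 - <<'E'
from look import *
im,s=greens("wrist",.06); cv2.imwrite("pics/f1.png",im)
im,s=greens("top",.055); cv2.imwrite("pics/f2.png",cv2.resize(im[140:300,150:400],None,fx=3,fy=3))
print(s["position"].round(4),s["tool_rot"][:,2].round(3),s["q"].round(1),s["time_s"])
E
```

```text
wrist [385.6  86.3] [ 359   60   54   54 2230] [ 0.5817 -0.0328  0.06  ]
wrist [318.2 208.7] [ 296  185   45   48 1713] [ 0.6788 -0.071   0.06  ]
[ 0.6708 -0.071   0.1736] [-0.108  0.994 -0.001] [ -16.1   36.8   57.5    0.    85.6 -112.3] 5.9833
```

View pics/f1.png

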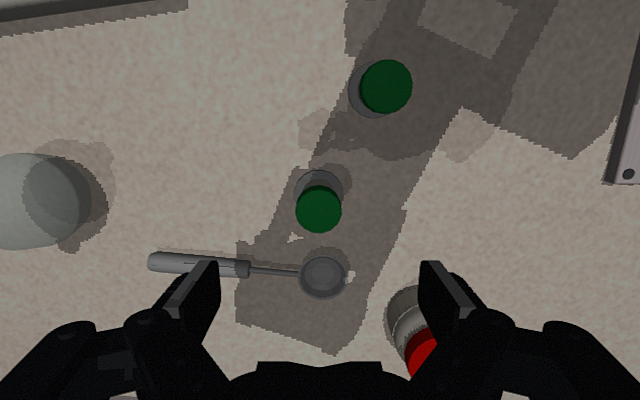

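View pics/f2.png

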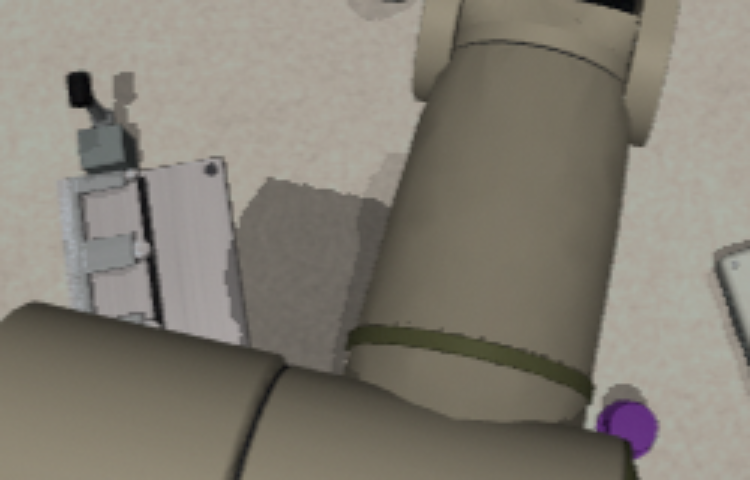

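The candidates in this wrist view are pot A at (318,209), pot B at (386,86) and the scoop bowl at (322,277). The target is the green cap with a steel foot at (318,209). The lever is upright. Descending on pot A.

Emit:
servo_tool(
  rows=[1,0.003,0,-0.03,0,0,0,1,0.003,0,-0.03,0,0,0,1,0.003,0,-0.03,0,0,0,1,0,0,-0.03,0,0,0,1,0,0,-0.0215,0,0,0,1,0,0,0,0,0,0,0.3,0,0,0,0,0,0,0.3,0,0,0,0,0,0,0.3,0,0,0,0,0,0,0.3,0,0,0,0,0,0],
  force=40,
)

```text
time_s: 6.87
position: [0.6802, -0.0716, 0.0329]
tool_rot: [[0.994, 0.003, -0.111], [0.111, -0.001, 0.994], [0.003, -1.0, -0.001]]
ft_force: [-0.8, 0.2, 0.1]
grip_width: 0.0387
```

Emit:
servo_tool(
  rows=[0.3,0,0,0,0,0,0,0.3,0,0,0,0,0,0],
)

```text
time_s: 7.03
position: [0.6802, -0.0716, 0.033]
tool_rot: [[0.994, 0.003, -0.111], [0.111, -0.001, 0.994], [0.003, -1.0, -0.001]]
ft_force: [-0.3, 1.1, 6.7]
grip_width: 0.037
```

```bash
python3 - <<'E'
from look import *
im,s=greens("wrist",.06); cv2.imwrite("pics/g1.png",im)
wp=(s["position"],s["tool_rot"]); print(s["position"].round(4),w2px("wrist",s["position"]+[0,0,.028],wp))
E
```

```text
wrist [471.7  43.5] [  408     0   132    97 10627] [ 0.5855 -0.0341  0.06  ]
wrist [318.9 289.2] [ 272  239   94   99 7325] [ 0.6767 -0.0717  0.06  ]
[ 0.6802 -0.0716  0.033 ] [318.29351997 298.52930743]
```

View pics/g1.png

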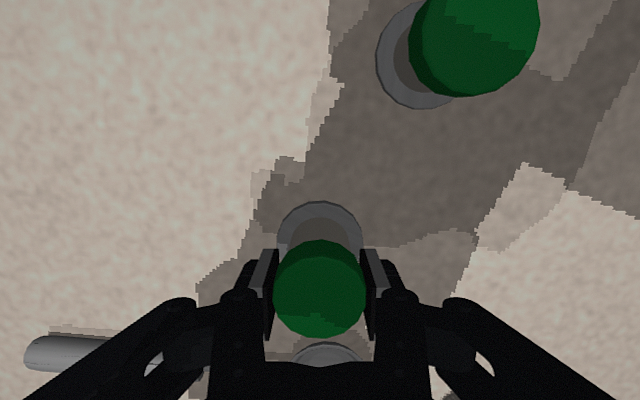

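```bash
cat >> look.py <<'E'
def cap_offset(im,s,zcap,name=None):
    """bottom row of the held cap (top face rim, +19 mm away) -> cap centre along tool x, relative to TCP"""
    wp=(s["position"],s["tool_rot"]); hsv=cv2.cvtColor(im,cv2.COLOR_BGR2HSV)
    m=cv2.inRange(hsv,(50,110,25),(85,255,255)); n,l,st,c=cv2.connectedComponentsWithStats(m)
    i=min(range(1,n),key=lambda i:np.hypot(*(c[i]-[318,290])) if st[i,4]>1500 else 1e9)
    x,y,w,h,a=st[i]; ub=x+w/2-.5
    Pn=px2w("wrist",ub,y+h-.5,zcap,wp); e=s["tool_rot"][:,0]
    return (Pn-s["position"])@e-.019, w, (px2w("wrist",ub,y+h-.5,zcap,wp)-s["position"])@s["tool_rot"][:,2]
E
python3 - <<'E'
from look import *
im=cv2.imread("pics/g1.png"); s=env.observe(); print(cap_offset(im,s,.06))
wp=(s["position"],s["tool_rot"])
p=px2w("wrist",319,201,.006,wp); print("foot centre rel", (p-s["position"])@s["tool_rot"][:,0]+.024, p)
E
```

```text
(np.float64(-0.0003882652874721629), np.int32(94), np.float64(6.357239482301416e-05))
foot centre rel 0.0005602026018233577 [ 0.6569548  -0.07395492  0.006     ]
```

Pot A is held, with the cap centred on the TCP to within 0.5 mm. I'll carry it to bay 0's landing.

Emit:
servo_tool(
  rows=[0.3,0,0,0.02,0,0,0,0.3,0,0,0.02,0,0,0,0.3,-0.0077,0.03,0,0,0,0,0.3,-0.0077,0.03,0,0,0,0,0.3,-0.0077,0.03,0,0,0,0,0.3,-0.0077,0.03,0,0,0,0,0.3,-0.0077,0.03,0,0,0,0,0.3,-0.0077,0.03,0,0,0,0,0.3,-0.0077,0.03,0,0,0,0,0.3,-0.0077,0.03,0,0,0],
)

```text
$.rows: bad value
```

Emit:
servo_tool(
  rows=[0.3,-0.0077,0.03,0,0,0,0,0.3,-0.0077,0.03,0,0,0,0,0.3,0,0,0,0,0,0,0.3,0,0,0,0,0,0],
)

```text
time_s: 7.42
position: [0.6643, -0.0093, 0.033]
tool_rot: [[0.994, 0.003, -0.113], [0.113, 0.001, 0.994], [0.003, -1.0, 0.0]]
ft_force: [-0.9, 5.5, 7.7]
grip_width: 0.0372
```

```bash
python3 - <<'E'
from look import *
im,s=greens("wrist",.1); cv2.imwrite("pics/h1.png",im)
print(s["position"].round(4),s["grip_width"],cap_offset(im,s,s["position"][2]+.027))
greens("top",.055)
E
```

```text
wrist [278.6  60.2] [  221     0   116   123 11132] [ 0.5854 -0.0265  0.1   ]
wrist [319.  289.1] [ 272  239   94   99 7317] [ 0.6372 -0.0122  0.1   ]
[ 0.6643 -0.0093  0.033 ] 0.03722321192431299 (np.float64(-0.0003644168018585754), np.int32(94), np.float64(6.173048308170336e-05))
top [329.1 242.3] [321 236  16  14 153] [ 0.4922 -0.0492  0.055 ]
```

View pics/h1.png

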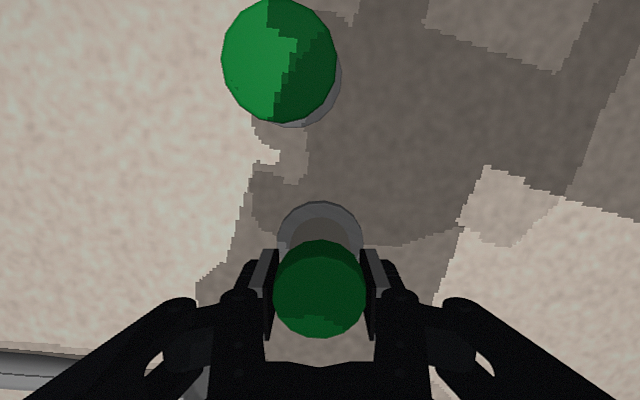

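The first call was malformed and refused, so the pot only slid along the bench. It's still held with the same offset. Lifting and carrying from here.

Emit:
servo_tool(
  rows=[0.3,0,0,0.02,0,0,0,0.3,0,0,0.022,0,0,0,0.3,-0.0077,0.0299,0,0,0,0,0.3,-0.0077,0.0299,0,0,0,0,0.3,-0.0077,0.0299,0,0,0,0,0.3,-0.0077,0.0299,0,0,0,0,0.3,-0.0077,0.0299,0,0,0,0,0.3,-0.0077,0.0299,0,0,0,0,0.3,-0.0077,0.0299,0,0,0,0,0.3,-0.0077,0.0299,0,0,0,0],
)

```text
time_s: 8.35
position: [0.6018, 0.2291, 0.0734]
tool_rot: [[0.994, 0.0, -0.111], [0.111, 0.0, 0.994], [0.0, -1.0, -0.0]]
ft_force: [1.3, -0.6, -1.0]
grip_width: 0.0367
```

Emit:
servo_tool(
  rows=[0.3,0,0,0,0,0,0,0.3,0,0,0,0,0,0],
)

```text
time_s: 8.52
position: [0.6018, 0.2291, 0.0732]
tool_rot: [[0.994, 0.0, -0.114], [0.114, -0.0, 0.994], [0.0, -1.0, -0.0]]
ft_force: [0.1, -0.6, -1.3]
grip_width: 0.0366
```

```bash
python3 - <<'E'
from look import *
im,s=greens("wrist",.1); cv2.imwrite("pics/h2.png",im)
print(s["position"].round(4),s["grip_width"],cap_offset(im,s,s["position"][2]+.027))
wp=(s["position"],s["tool_rot"])
o=np.array([.5335,.254,0]);ex=np.array([-.1115,.9938,0]);ey=np.array([-.9938,-.1115,0])
print("stage xy TCP",(s["position"]-o)@ex,(s["position"]-o)@ey)
greens("top",.055)
E
```

```text
wrist [318.9 289.1] [ 272  239   94   99 7323] [0.5985 0.2289 0.1   ]
[0.6018 0.2291 0.0732] 0.036590641684150965 (np.float64(-0.0003968322114077348), np.int32(94), np.float64(6.222548214089423e-05))
stage xy TCP -0.03237710904157007 -0.0651091800019737
top [318.7 205.1] [311 197  16  17 197] [ 0.5817 -0.0316  0.055 ]
top [328.7 244. ] [321 236  16  17 199] [ 0.4884 -0.0482  0.055 ]
```

View pics/h2.png

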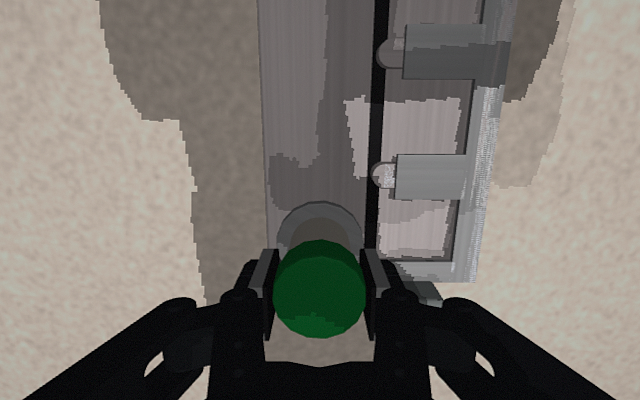

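```bash
python3 - <<'E'
from look import *
im=cv2.imread("pics/h2.png")
cv2.imwrite("pics/h3.png",cv2.resize(im[150:300,360:500],None,fx=4,fy=4,interpolation=cv2.INTER_CUBIC))
s=env.observe(); wp=(s["position"],s["tool_rot"])
o=np.array([.5335,.254,0]);ex=np.array([-.1115,.9938,0]);ey=np.array([-.9938,-.1115,0])
for u,v in((430,199),(430,262)):
  for z in(.0275,.0235): 
    p=px2w("wrist",u,v,z,wp)-o; print(u,v,z,p@ex,p@ey)
E
```

```text
430 199 0.0275 0.030173539694246684 -0.04634485947495765
430 199 0.0235 0.03154787637250436 -0.04745345913556938
430 262 0.0275 0.0339349379999375 -0.08644715228472805
430 262 0.0235 0.03538953922045546 -0.08841149545197426
```

View pics/h3.png

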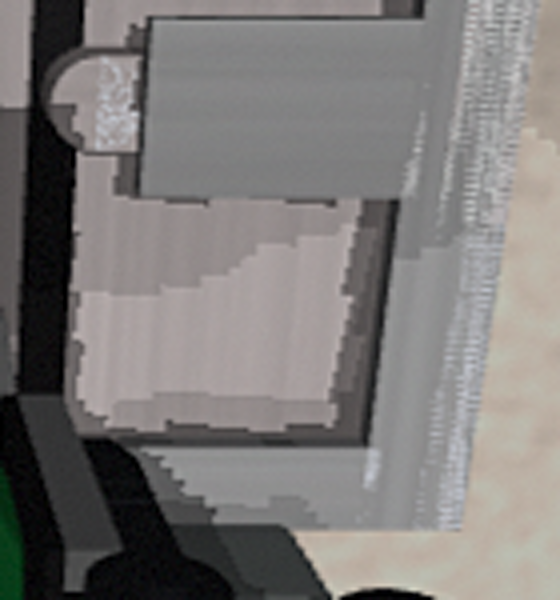

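Emit:
servo_tool(
  rows=[0.3,0.0013,0.0002,-0.013,0,0,0,0.3,0,0,-0.012,0,0,0,0.3,0,0,0,0,0,0,0.3,-0.001,0.0099,0,0,0,0,0.3,-0.0011,0.0099,0,0,0,0,0.3,-0.0011,0.0099,0,0,0,0,0.3,0,0,0,0,0,0],
)

```text
time_s: 9.2
position: [0.5999, 0.2599, 0.048]
tool_rot: [[0.994, 0.0, -0.113], [0.113, 0.001, 0.994], [0.0, -1.0, 0.001]]
ft_force: [-0.3, 0.2, -1.5]
grip_width: 0.0369
```

Emit:
servo_tool(
  rows=[0.3,-0.0012,0.0099,0,0,0,0,0.3,-0.0012,0.0099,0,0,0,0,0.3,-0.0011,0.008,0,0,0,0,0.3,0,0,0,0,0,0],
)

```text
time_s: 9.53
position: [0.5965, 0.2874, 0.048]
tool_rot: [[0.994, 0.0, -0.113], [0.113, 0.001, 0.994], [0.0, -1.0, 0.001]]
ft_force: [-1.5, 0.3, -2.2]
grip_width: 0.0368
```

Emit:
servo_tool(
  rows=[0.52,0,0,-0.001,0,0,0,0.52,0,0,0,0,0,0,0.52,-0.0004,0.004,0,0,0,0,0.52,-0.0003,0.003,0,0,0,0,0.52,0,0.002,0,0,0,0,0.52,0,0,0,0,0,0],
)

```text
time_s: 10.03
position: [0.5964, 0.2947, 0.047]
tool_rot: [[0.994, 0.0, -0.111], [0.111, 0.0, 0.994], [0.0, -1.0, 0.0]]
ft_force: [0.8, -0.2, -0.1]
grip_width: 0.0443
```

Emit:
servo_tool(
  rows=[0.52,0,0.001,0,0,0,0,0.52,0,0,0,0,0,0],
)

```text
time_s: 10.2
position: [0.5964, 0.2954, 0.047]
tool_rot: [[0.994, 0.0, -0.111], [0.111, -0.0, 0.994], [0.0, -1.0, -0.0]]
ft_force: [0.2, -0.6, 0.5]
grip_width: 0.0444
```

Emit:
servo_tool(
  rows=[0.52,0,0.0015,0,0,0,0,0.52,0,0,0,0,0,0],
)

```text
time_s: 10.37
position: [0.5964, 0.2969, 0.0471]
tool_rot: [[0.994, 0.0, -0.111], [0.111, -0.0, 0.994], [0.0, -1.0, -0.0]]
ft_force: [-0.3, -2.2, 0.3]
grip_width: 0.0446
```

Emit:
servo_tool(
  rows=[0.52,0,0.0015,0,0,0,0,0.52,0,0,0,0,0,0],
)

```text
time_s: 10.53
position: [0.5965, 0.2983, 0.0472]
tool_rot: [[0.994, 0.0, -0.111], [0.111, -0.0, 0.994], [0.0, -1.0, -0.0]]
ft_force: [0.0, -1.9, 1.6]
grip_width: 0.0445
```

Emit:
servo_tool(
  rows=[0.52,0,0.0015,0,0,0,0,0.52,0,0,0,0,0,0],
)

```text
time_s: 10.7
position: [0.5964, 0.3, 0.0471]
tool_rot: [[0.994, 0.0, -0.111], [0.111, -0.0, 0.994], [0.0, -1.0, -0.0]]
ft_force: [0.2, -3.3, 1.1]
grip_width: 0.0444
```

```bash
python3 - <<'E'
from look import *
im,s=greens("wrist",.074); cv2.imwrite("pics/i1.png",im)
print(s["position"].round(4),s["grip_width"],cap_offset(im,s,.074))
E
```

```text
wrist [311.6 289.2] [ 265  239   95  100 7509] [0.5934 0.297  0.074 ]
[0.5964 0.3    0.0471] 0.044367283975119715 (np.float64(0.00015410460165184506), np.int32(95), np.float64(-0.0025676801316886658))
```

View pics/i1.png

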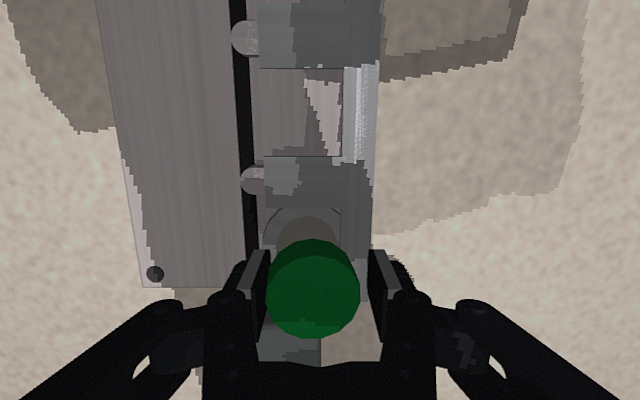

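Emit:
servo_tool(
  rows=[0.52,0.0003,-0.003,0,0,0,0,0.52,0.0001,-0.002,0,0,0,0,0.7,0,0,0,0,0,0,0.7,0,0,0,0,0,0],
)

```text
time_s: 11.08
position: [0.5966, 0.295, 0.0468]
tool_rot: [[0.994, -0.0, -0.111], [0.111, 0.0, 0.994], [-0.0, -1.0, 0.0]]
ft_force: [0.3, -0.2, -0.3]
grip_width: 0.0599
```

```bash
python3 - <<'E'
from look import *
im,s=greens("wrist",.074); cv2.imwrite("pics/i2.png",im)
r=cap_offset(im,s,.074);print(s["position"].round(4),s["grip_width"],r)
o=np.array([.5335,.254,0]);ex=np.array([-.1115,.9938,0]);ey=np.array([-.9938,-.1115,0])
P=s["position"]+s["tool_rot"][:,0]*r[0]+s["tool_rot"][:,2]*r[2]-o; print(P@ex,P@ey)
cv2.imwrite("pics/i3.png",cv2.resize(im[140:350,200:420],None,fx=3.4,fy=2.8,interpolation=cv2.INTER_CUBIC))
E
```

```text
wrist [313.3 287.6] [ 266  238   94   99 7331] [0.5926 0.2925 0.074 ]
[0.5966 0.295  0.0468] 0.05987193864567337 (np.float64(-0.0010296587357161678), np.int32(94), np.float64(-0.0023553238180698873))
0.03130972823371591 -0.06621504573663503
```

View pics/i3.png

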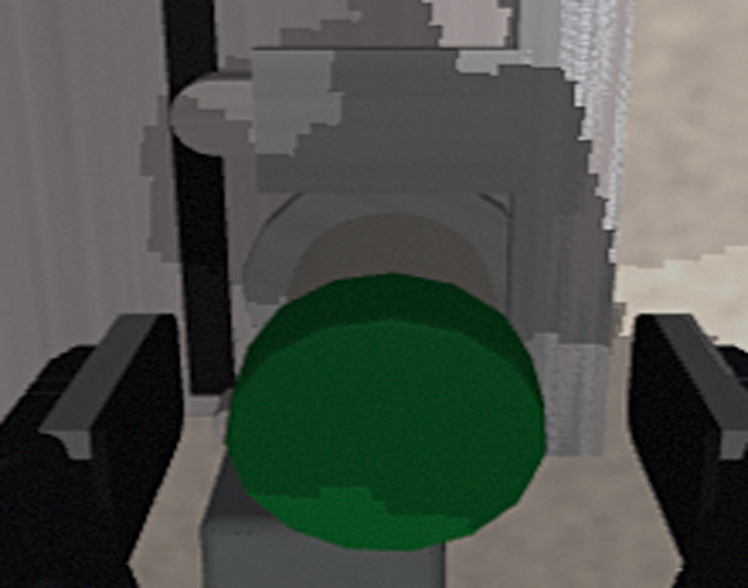

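Emit:
servo_tool(
  rows=[0.6,0.0003,-0.0024,0,0,0,0,0.6,0,0,0,0,0,0,0.3,0,0,0,0,0,0,0.3,0,0,0,0,0,0,0.3,0,0,0,0,0,0,0.3,0,0.001,0,0,0,0,0.3,0,0,0,0,0,0],
  force=25,
)

```text
time_s: 11.72
position: [0.5971, 0.2931, 0.0471]
tool_rot: [[0.994, 0.0, -0.111], [0.111, -0.001, 0.994], [-0.0, -1.0, -0.001]]
ft_force: [-0.7, -3.5, 2.9]
grip_width: 0.0373
```

Emit:
servo_tool(
  rows=[0.3,-0.0001,0.001,0,0,0,0,0.3,0,0,0,0,0,0],
)

```text
time_s: 11.88
position: [0.5971, 0.2933, 0.0471]
tool_rot: [[0.994, 0.0, -0.111], [0.111, -0.002, 0.994], [-0.0, -1.0, -0.002]]
ft_force: [0.4, -7.9, 2.4]
grip_width: 0.0369
```

Emit:
servo_tool(
  rows=[0.3,-0.0001,0.001,0,0,0,0,0.3,0,0,0,0,0,0],
)

```text
time_s: 12.05
position: [0.5972, 0.2935, 0.0472]
tool_rot: [[0.994, 0.0, -0.111], [0.111, -0.004, 0.994], [-0.0, -1.0, -0.004]]
ft_force: [0.1, -11.0, 4.3]
grip_width: 0.0369
```

Contact came at TCP stage x = 32.0 mm, so pot A is home in bay 0. Releasing and moving to pot B.

Emit:
servo_tool(
  rows=[0.5,0,-0.0015,0,0,0,0,0.6,0,0,0,0,0,0,0.8,0,0,0,0,0,0,0.8,0,0,0.03,0,0,0,1,0,0,0.03,0,0,0,1,0,0,0.03,0,0,0,1,-0.001,-0.0325,0,0,0,0,1,-0.001,-0.0325,0,0,0,0,1,-0.001,-0.0325,0,0,0,0,1,-0.001,-0.0325,0,0,0,0],
)

```text
time_s: 12.88
position: [0.5924, 0.1633, 0.1371]
tool_rot: [[0.994, 0.0, -0.112], [0.112, 0.001, 0.994], [0.0, -1.0, 0.001]]
ft_force: [0.8, 0.1, 0.2]
grip_width: 0.0857
```

Emit:
servo_tool(
  rows=[1,-0.001,-0.0325,0,0,0,0,1,-0.002,-0.0325,0,0,0,0,1,-0.002,-0.0325,0,0,0,0,1,-0.002,-0.0325,0,0,0,0,1,-0.002,-0.0325,0,0,0,0,1,-0.002,-0.031,0,0,0,0,1,0,0,0,0,0,0,1,0,0,0,0,0,0],
)

```text
time_s: 13.55
position: [0.5818, -0.0303, 0.1369]
tool_rot: [[0.994, 0.0, -0.109], [0.109, 0.001, 0.994], [0.0, -1.0, 0.001]]
ft_force: [-0.0, 0.2, 0.1]
grip_width: 0.0855
```

```bash
python3 - <<'E'
from look import *
im,s=greens("wrist",.06); cv2.imwrite("pics/j1.png",im)
print(s["position"].round(4),s["grip_width"],s["tool_rot"][:,2])
im,s=greens("top",.074);cv2.imwrite("pics/j2.png",cv2.resize(im[140:300,150:400],None,fx=3,fy=3))
E
```

```text
wrist [306.4  64.8] [ 277   32   60   66 3091] [ 0.4882 -0.0481  0.06  ]
wrist [316.9 209.9] [ 290  183   54   55 2319] [ 0.5791 -0.0318  0.06  ]
[ 0.5818 -0.0303  0.1369] 0.0854784037580485 [-1.08611637e-01  9.94084117e-01  5.30551910e-04]
top [179.1 206.6] [171 199  17  16 215] [0.596  0.2908 0.074 ]
```

View pics/j1.png

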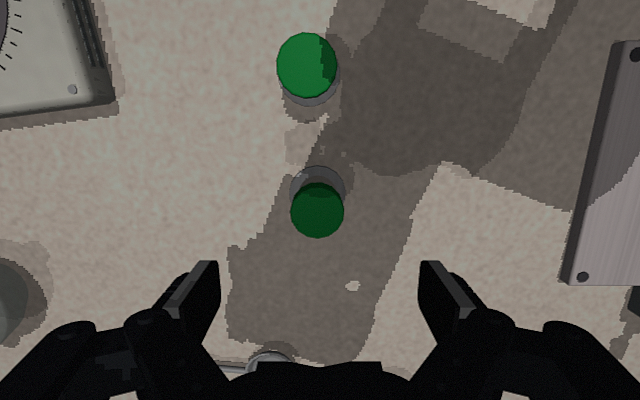

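View pics/j2.png

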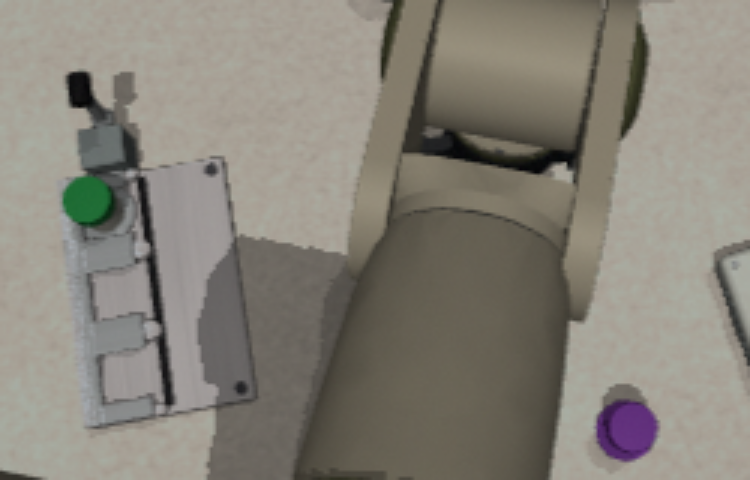

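Emit:
servo_tool(
  rows=[1,-0.001,-0.0015,-0.03,0,0,0,1,0,0,-0.03,0,0,0,1,0,0,-0.03,0,0,0,1,0,0,-0.0145,0,0,0,1,0,0,0,0,0,0,0.3,0,0,0,0,0,0,0.3,0,0,0,0,0,0,0.3,0,0,0,0,0,0,0.3,0,0,0,0,0,0,0.3,0,0,0,0,0,0],
  force=40,
)

```text
time_s: 14.48
position: [0.5815, -0.031, 0.0338]
tool_rot: [[0.994, 0.003, -0.111], [0.111, -0.0, 0.994], [0.002, -1.0, -0.001]]
ft_force: [-0.4, -0.4, 6.1]
grip_width: 0.0366
```

Emit:
servo_tool(
  rows=[0.3,0,0,0.02,0,0,0,0.3,0,0,0.02,0,0,0,0.3,0,0,0,0,0,0],
)

```text
time_s: 14.73
position: [0.5824, -0.0314, 0.076]
tool_rot: [[0.994, 0.006, -0.111], [0.111, -0.002, 0.994], [0.006, -1.0, -0.002]]
ft_force: [0.1, -0.6, -0.5]
grip_width: 0.0369
```

```bash
python3 - <<'E'
from look import *
im,s=greens("wrist",.1); cv2.imwrite("pics/k1.png",im)
print(s["position"].round(4),s["grip_width"],cap_offset(im,s,s["position"][2]+.027))
print((np.array([.5371,.2222])-s["position"][:2]).round(4))
E
```

```text
wrist [304.5  46.4] [ 262    0   86   94 6217] [ 0.4939 -0.0457  0.1   ]
wrist [318.9 285.6] [ 272  237   95   98 7246] [ 0.5791 -0.0315  0.1   ]
[ 0.5824 -0.0314  0.076 ] 0.0368982082133124 (np.float64(-0.0017518787780863646), np.int32(95), np.float64(0.00026412211050566564))
[-0.0453  0.2536]
```

View pics/k1.png

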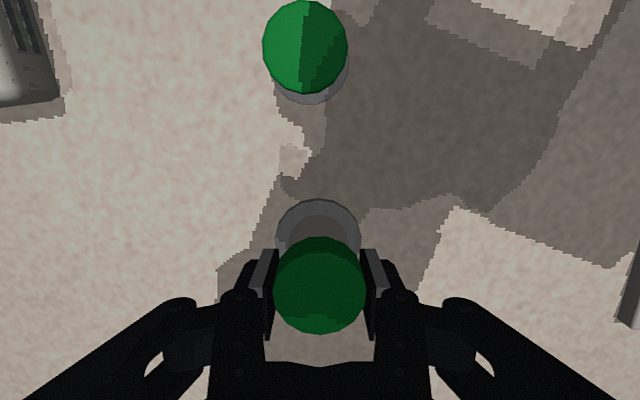

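Emit:
servo_tool(
  rows=[0.3,-0.0054,0.0317,0,0,0,0,0.3,-0.0054,0.0317,0,0,0,0,0.3,-0.0054,0.0317,0,0,0,0,0.3,-0.0054,0.0317,0,0,0,0,0.3,-0.0054,0.0317,0,0,0,0,0.3,-0.0054,0.0317,0,0,0,0,0.3,-0.0055,0.0317,0,0,0,0,0.3,-0.0055,0.0317,0,0,0,0,0.3,0,0,0,0,0,0,0.3,0,0,0,0,0,0],
)

```text
time_s: 15.62
position: [0.5363, 0.2239, 0.0713]
tool_rot: [[0.994, -0.002, -0.114], [0.114, -0.0, 0.994], [-0.002, -1.0, -0.0]]
ft_force: [0.1, -0.1, -1.7]
grip_width: 0.037
```

```bash
cat >> look.py <<'E'
o=np.array([.5335,.254,0]);ex=np.array([-.1115,.9938,0]);ey=np.array([-.9938,-.1115,0])
def potstage(im,s,dz=.027):
    r=cap_offset(im,s,s["position"][2]+dz); P=s["position"]+s["tool_rot"][:,0]*r[0]+s["tool_rot"][:,2]*r[2]-o
    print("TCP",s["position"].round(4),"w",round(s["grip_width"],4),"t",s["time_s"],"off",np.round(r,4),"pot stage xy",(P@ex).round(4),(P@ey).round(4))
E
python3 - <<'E'
from look import *
im,s=greens("wrist",.1); cv2.imwrite("pics/k2.png",im); potstage(im,s); greens("top",.055)
E
```

```text
wrist [318.9 285.7] [ 272  237   95   98 7270] [0.5306 0.2234 0.1   ]
wrist [439.7 386.5] [428 365  33  35 568] [0.5717 0.279  0.1   ]
TCP [0.5363 0.2239 0.0713] w 0.037 t 15.6167 off [-1.8e-03  9.5e+01  3.0e-04] pot stage xy -0.03 0.0024
top [328.7 244. ] [321 236  16  17 199] [ 0.4884 -0.0482  0.055 ]
```

View pics/k2.png

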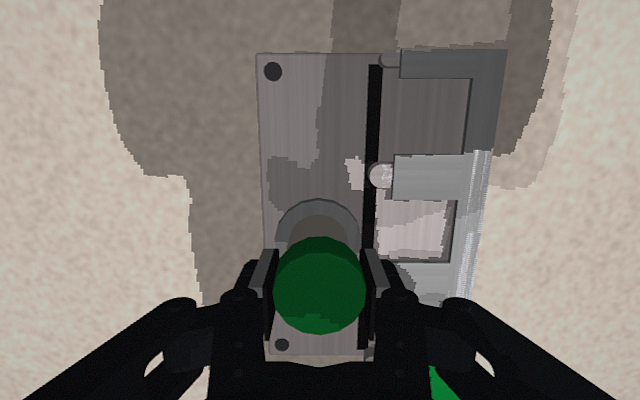

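Emit:
servo_tool(
  rows=[0.3,0.0024,0.0003,-0.012,0,0,0,0.3,0,0,-0.011,0,0,0,0.3,0,0,0,0,0,0,0.3,-0.0011,0.0099,0,0,0,0,0.3,-0.0011,0.0099,0,0,0,0,0.3,-0.0011,0.0099,0,0,0,0,0.3,0,0,0,0,0,0],
)

```text
time_s: 16.3
position: [0.5356, 0.2548, 0.0492]
tool_rot: [[0.994, -0.001, -0.113], [0.113, 0.0, 0.994], [-0.001, -1.0, 0.0]]
ft_force: [-1.6, -0.5, -0.9]
grip_width: 0.0367
```

```bash
python3 - <<'E'
from look import *
im,s=greens("wrist",.1); cv2.imwrite("pics/k3.png",im); potstage(im,s)
E
```

```text
wrist [319.  287.2] [ 272  238   95   99 7385] [0.5177 0.2529 0.1   ]
TCP [0.5356 0.2548 0.0492] w 0.0367 t 16.3 off [-9.0e-04  9.5e+01  3.0e-04] pot stage xy 0.0008 -0.0013
```

View pics/k3.png

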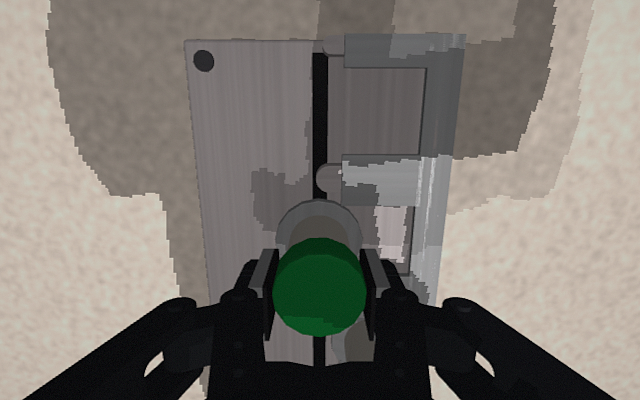

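Emit:
servo_tool(
  rows=[0.3,-0.001,0,0,0,0,0,0.3,-0.0011,0.0099,0,0,0,0,0.3,-0.0011,0.0099,0,0,0,0,0.3,0,0,0,0,0,0],
)

```text
time_s: 16.68
position: [0.5329, 0.2742, 0.0495]
tool_rot: [[0.994, 0.0, -0.112], [0.112, 0.001, 0.994], [0.0, -1.0, 0.001]]
ft_force: [-1.4, 0.2, -1.4]
grip_width: 0.0367
```

```bash
python3 - <<'E'
from look import *
im,s=greens("wrist",.1); cv2.imwrite("pics/k4.png",im); potstage(im,s)
E
```

```text
wrist [318.9 287.3] [ 272  238   95   99 7404] [0.5151 0.2723 0.1   ]
wrist [334.1 363.1] [322 361  26   6  56] [0.5424 0.2805 0.1   ]
TCP [0.5329 0.2742 0.0495] w 0.0367 t 16.6833 off [-9.0e-04  9.5e+01  3.0e-04] pot stage xy 0.0204 -0.0008
```

View pics/k4.png

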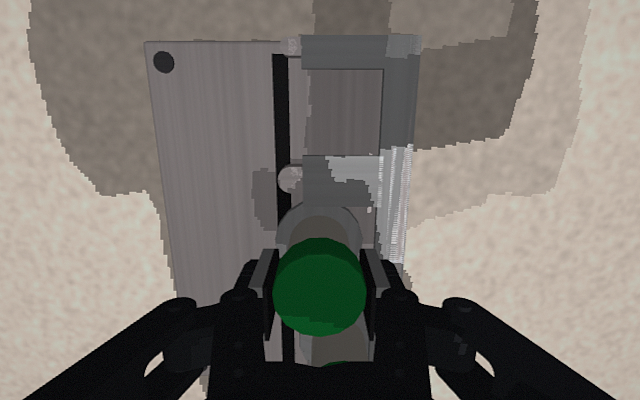

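Emit:
servo_tool(
  rows=[0.3,-0.0006,0.005,-0.0015,0,0,0,0.3,-0.0005,0.005,0,0,0,0,0.3,0,0,0,0,0,0],
)

```text
time_s: 16.98
position: [0.532, 0.2832, 0.0478]
tool_rot: [[0.994, -0.0, -0.111], [0.111, 0.0, 0.994], [-0.0, -1.0, 0.0]]
ft_force: [-1.4, 1.1, -1.0]
grip_width: 0.0366
```

Emit:
servo_tool(
  rows=[0.3,-0.0001,0.0015,0,0,0,0,0.3,0,0,0,0,0,0],
)

```text
time_s: 17.15
position: [0.532, 0.2841, 0.0479]
tool_rot: [[0.994, -0.0, -0.111], [0.111, 0.0, 0.994], [-0.0, -1.0, 0.0]]
ft_force: [-0.8, 1.2, -0.9]
grip_width: 0.0369
```

Emit:
servo_tool(
  rows=[0.3,-0.0001,0.0015,0,0,0,0,0.3,0,0,0,0,0,0],
)

```text
time_s: 17.32
position: [0.5319, 0.2854, 0.0479]
tool_rot: [[0.994, -0.0, -0.111], [0.111, -0.0, 0.994], [-0.0, -1.0, -0.0]]
ft_force: [-0.9, -0.1, -2.0]
grip_width: 0.0368
```

Emit:
servo_tool(
  rows=[0.3,-0.0001,0.0015,0,0,0,0,0.3,0,0,0,0,0,0],
)

```text
time_s: 17.48
position: [0.5319, 0.2863, 0.048]
tool_rot: [[0.994, -0.0, -0.111], [0.111, -0.002, 0.994], [-0.0, -1.0, -0.001]]
ft_force: [-1.0, -3.8, -1.2]
grip_width: 0.0367
```

Emit:
servo_tool(
  rows=[0.3,-0.0001,0.0015,0,0,0,0,0.3,0,0,0,0,0,0],
)

```text
time_s: 17.65
position: [0.532, 0.2867, 0.0481]
tool_rot: [[0.994, -0.0, -0.111], [0.111, -0.004, 0.994], [-0.001, -1.0, -0.004]]
ft_force: [-0.7, -10.2, 1.1]
grip_width: 0.0365
```

Emit:
servo_tool(
  rows=[0.3,0,-0.001,-0.001,0,0,0,0.3,0,0,0,0,0,0,0.6,0,0,0,0,0,0,0.6,0,0,0,0,0,0,0.6,0,0,0,0,0,0],
)

```text
time_s: 18.07
position: [0.5322, 0.2878, 0.0472]
tool_rot: [[0.994, 0.001, -0.111], [0.111, 0.001, 0.994], [0.001, -1.0, 0.001]]
ft_force: [-0.2, 0.9, -0.3]
grip_width: 0.0509
```

```bash
python3 - <<'E'
from look import *
im,s=greens("wrist",.074); cv2.imwrite("pics/k5.png",im); potstage(im,s,.074-s["position"][2])
E
```

```text
wrist [313.6 284.5] [ 267  235   94   99 7289] [0.5271 0.2853 0.074 ]
wrist [317.  364.6] [305 363  25   4  63] [0.5642 0.2907 0.074 ]
TCP [0.5322 0.2878 0.0472] w 0.0509 t 18.0667 off [-2.1e-03  9.4e+01 -2.0e-03] pot stage xy 0.0318 -0.0004
```

View pics/k5.png

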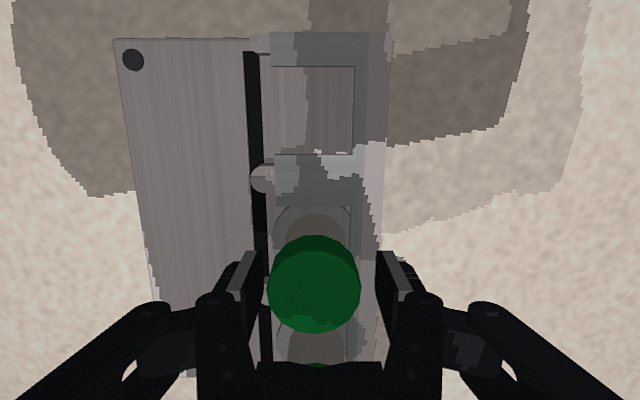

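Pot B reads stage x 31.8, y −0.4 mm, so it's home. On to pot C.

Emit:
servo_tool(
  rows=[0.8,0,-0.0015,0,0,0,0,0.8,0,0,0.03,0,0,0,1,0,0,0.03,0,0,0,1,0,0,0.03,0,0,0,1,-0.004,-0.0305,0,0,0,0,1,-0.004,-0.0305,0,0,0,0,1,-0.004,-0.0305,0,0,0,0,1,-0.004,-0.0305,0,0,0,0,1,-0.004,-0.0305,0,0,0,0,1,-0.004,-0.0305,0,0,0,0],
)

```text
time_s: 18.95
position: [0.5074, 0.1017, 0.1371]
tool_rot: [[0.994, 0.001, -0.111], [0.111, 0.0, 0.994], [0.001, -1.0, -0.0]]
ft_force: [0.2, -0.7, 0.9]
grip_width: 0.0853
```

Emit:
servo_tool(
  rows=[1,-0.004,-0.0305,0,0,0,0,1,-0.004,-0.0305,0,0,0,0,1,-0.004,-0.0305,0,0,0,0,1,-0.004,-0.0305,0,0,0,0,1,-0.003,-0.0295,0,0,0,0,1,0,0,0,0,0,0,1,0,0,0,0,0,0],
)

```text
time_s: 19.53
position: [0.4888, -0.0497, 0.1371]
tool_rot: [[0.994, 0.0, -0.108], [0.108, 0.0, 0.994], [0.0, -1.0, -0.0]]
ft_force: [-0.8, 0.4, 0.7]
grip_width: 0.0853
```

```bash
python3 - <<'E'
from look import *
im,s=greens("wrist",.06); cv2.imwrite("pics/l1.png",im)
print(s["position"].round(4),s["grip_width"],s["tool_rot"][:,2],s["q"].round(1)); cap=cap_offset(im,s,.06);print(cap)
im,s=greens("top",.074);cv2.imwrite("pics/l2.png",cv2.resize(im[140:300,150:400],None,fx=3,fy=3))
E
```

```text
wrist [320.9 209.7] [ 295  182   53   56 2322] [ 0.4856 -0.0484  0.06  ]
[ 0.4888 -0.0497  0.1371] 0.08533768012424081 [-1.08273869e-01  9.94121104e-01 -9.82971978e-06] [ -19.7   21.5   92.2    0.    66.3 -115.9]
(np.float64(-0.001648280218079088), np.int32(53), np.float64(0.001710812225738187))
top [179.1 206.6] [171 199  17  16 216] [0.5959 0.2907 0.074 ]
top [182.3 234.4] [174 226  17  17 224] [0.5307 0.2836 0.074 ]
```

View pics/l1.png

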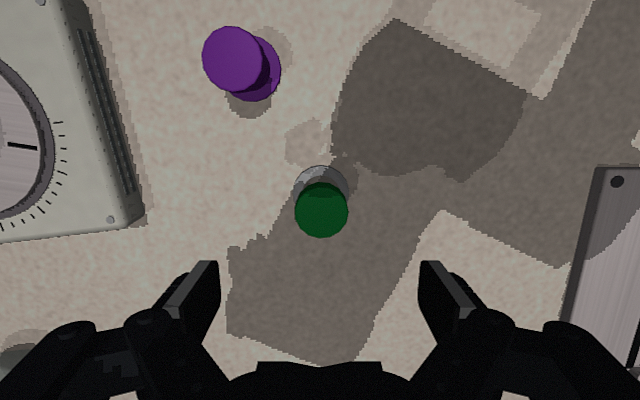

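View pics/l2.png

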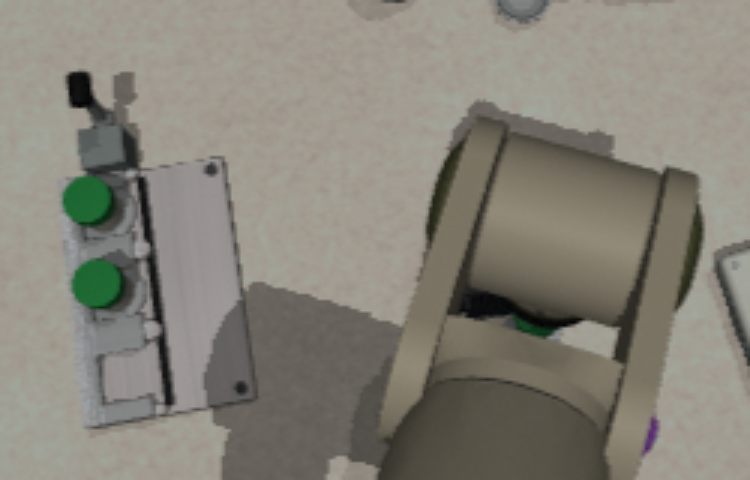

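Two pots are in and the green pot C is at (321,210). The purple look-alike at (232,60) stays clear of the fingers.

Emit:
servo_tool(
  rows=[1,-0.0018,0.0015,-0.03,0,0,0,1,0,0,-0.03,0,0,0,1,0,0,-0.03,0,0,0,1,0,0,-0.0145,0,0,0,1,0,0,0,0,0,0,0.3,0,0,0,0,0,0,0.3,0,0,0,0,0,0,0.3,0,0,0,0,0,0,0.3,0,0,0,0,0,0,0.3,0,0,0,0,0,0],
  force=40,
)

```text
time_s: 20.47
position: [0.4876, -0.0472, 0.0336]
tool_rot: [[0.994, 0.002, -0.111], [0.111, -0.001, 0.994], [0.002, -1.0, -0.001]]
ft_force: [-0.7, -0.3, 6.9]
grip_width: 0.0367
```

Emit:
servo_tool(
  rows=[0.3,0,0,0.02,0,0,0,0.3,0,0,0.02,0,0,0,0.3,0,0,0,0,0,0],
)

```text
time_s: 20.72
position: [0.4885, -0.0475, 0.0756]
tool_rot: [[0.994, 0.006, -0.111], [0.111, -0.002, 0.994], [0.005, -1.0, -0.003]]
ft_force: [1.8, 0.1, -0.5]
grip_width: 0.0371
```

```bash
python3 - <<'E'
from look import *
im,s=greens("wrist",.1); cv2.imwrite("pics/m1.png",im); potstage(im,s)
print((np.array([.4715,.2148])-s["position"][:2]).round(4))
E
```

```text
wrist [318.8 286.6] [ 272  237   95   99 7262] [ 0.4853 -0.0476  0.1   ]
TCP [ 0.4885 -0.0475  0.0756] w 0.0371 t 20.7167 off [-1.3e-03  9.5e+01  3.0e-04] pot stage xy -0.2944 0.0796
[-0.017   0.2623]
```

View pics/m1.png

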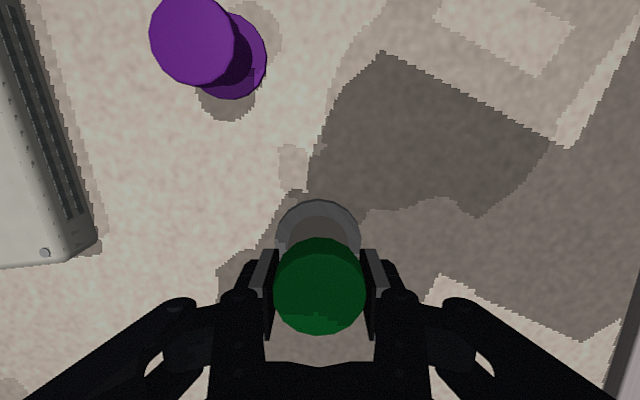

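Emit:
servo_tool(
  rows=[0.3,-0.0019,0.0328,0,0,0,0,0.3,-0.0019,0.0328,0,0,0,0,0.3,-0.0019,0.0328,0,0,0,0,0.3,-0.0019,0.0328,0,0,0,0,0.3,-0.0019,0.0328,0,0,0,0,0.3,-0.0019,0.0328,0,0,0,0,0.3,-0.002,0.0328,0,0,0,0,0.3,-0.002,0.0328,0,0,0,0,0.3,0,0,0,0,0,0,0.3,0,0,0,0,0,0],
)

```text
time_s: 21.6
position: [0.4707, 0.2165, 0.0714]
tool_rot: [[0.993, -0.002, -0.114], [0.114, -0.0, 0.993], [-0.002, -1.0, -0.0]]
ft_force: [0.2, -0.3, -1.9]
grip_width: 0.037
```

```bash
python3 - <<'E'
from look import *
im,s=greens("wrist",.1); cv2.imwrite("pics/m2.png",im); potstage(im,s)
E
```

```text
wrist [318.9 286.7] [ 272  237   95   99 7295] [0.4653 0.2161 0.1   ]
wrist [439.7 386.5] [428 365  33  35 568] [0.5061 0.2717 0.1   ]
TCP [0.4707 0.2165 0.0714] w 0.037 t 21.6 off [-1.4e-03  9.5e+01  3.0e-04] pot stage xy -0.03 0.068
```

View pics/m2.png

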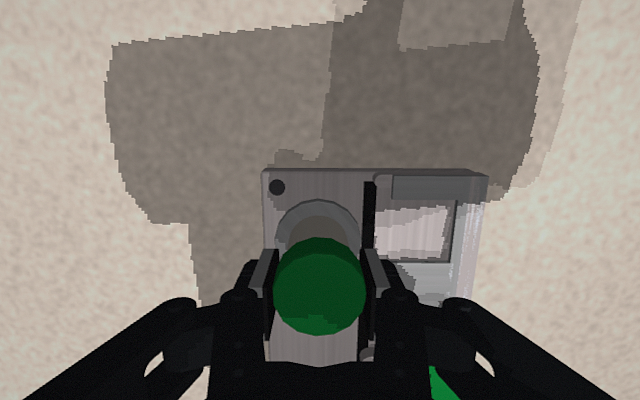

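Emit:
servo_tool(
  rows=[0.3,0.0015,0.0002,-0.012,0,0,0,0.3,0,0,-0.011,0,0,0,0.3,0,0,0,0,0,0,0.3,-0.0011,0.0099,0,0,0,0,0.3,-0.0011,0.0099,0,0,0,0,0.3,-0.0011,0.0099,0,0,0,0,0.3,0,0,0,0,0,0],
)

```text
time_s: 22.23
position: [0.4694, 0.2471, 0.0498]
tool_rot: [[0.994, 0.001, -0.113], [0.113, 0.001, 0.994], [0.001, -1.0, 0.001]]
ft_force: [0.4, 0.5, -1.0]
grip_width: 0.0367
```

```bash
python3 - <<'E'
from look import *
im,s=greens("wrist",.1); cv2.imwrite("pics/m3.png",im); potstage(im,s)
E
```

```text
wrist [318.9 287.2] [ 272  238   95   99 7333] [0.4517 0.2452 0.1   ]
TCP [0.4694 0.2471 0.0498] w 0.0367 t 22.2333 off [-9.0e-04  9.5e+01  3.0e-04] pot stage xy 0.0005 0.0653
```

View pics/m3.png

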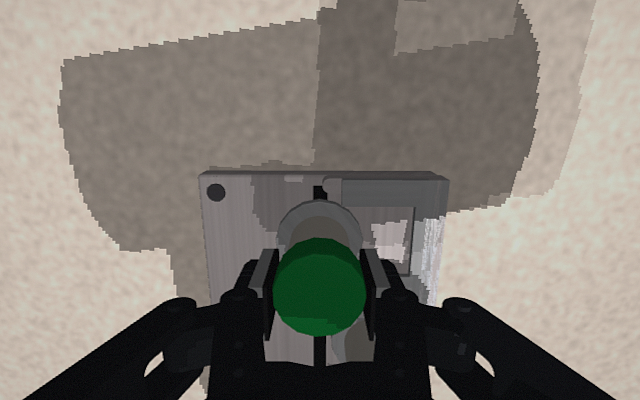

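Well centred. I'll slide it in.

Emit:
servo_tool(
  rows=[0.3,-0.0014,0.0099,-0.0008,0,0,0,0.3,-0.0013,0.0099,0,0,0,0,0.3,-0.0006,0.005,-0.0007,0,0,0,0.3,-0.0005,0.004,0,0,0,0,0.3,0,0,0,0,0,0],
)

```text
time_s: 22.7
position: [0.4658, 0.2749, 0.0479]
tool_rot: [[0.994, 0.0, -0.112], [0.112, 0.0, 0.994], [0.0, -1.0, 0.0]]
ft_force: [-0.4, 0.3, -1.4]
grip_width: 0.0366
```

Emit:
servo_tool(
  rows=[0.3,-0.0001,0.0015,0,0,0,0,0.3,0,0,0,0,0,0],
)

```text
time_s: 22.87
position: [0.4658, 0.2756, 0.0479]
tool_rot: [[0.994, -0.0, -0.111], [0.111, -0.0, 0.994], [-0.0, -1.0, -0.0]]
ft_force: [-0.2, 0.1, -1.6]
grip_width: 0.0363
```

Emit:
servo_tool(
  rows=[0.3,-0.0001,0.0015,0,0,0,0,0.3,0,0,0,0,0,0],
)

```text
time_s: 23.03
position: [0.4658, 0.277, 0.048]
tool_rot: [[0.994, -0.0, -0.111], [0.111, -0.0, 0.994], [-0.0, -1.0, -0.0]]
ft_force: [-0.3, -0.4, -0.5]
grip_width: 0.0369
```

Emit:
servo_tool(
  rows=[0.3,-0.0001,0.0015,0,0,0,0,0.3,0,0,0,0,0,0],
)

```text
time_s: 23.2
position: [0.4657, 0.2784, 0.0479]
tool_rot: [[0.994, -0.0, -0.111], [0.111, -0.0, 0.994], [-0.0, -1.0, -0.0]]
ft_force: [-1.3, -0.5, -0.4]
grip_width: 0.037
```

Emit:
servo_tool(
  rows=[0.3,-0.0001,0.0015,0,0,0,0,0.3,0,0,0,0,0,0],
)

```text
time_s: 23.37
position: [0.4657, 0.2789, 0.048]
tool_rot: [[0.994, -0.0, -0.111], [0.111, -0.003, 0.994], [-0.0, -1.0, -0.003]]
ft_force: [-0.0, -7.8, 0.9]
grip_width: 0.0368
```

Emit:
servo_tool(
  rows=[0.3,-0.0001,0.0015,0,0,0,0,0.3,0,0,0,0,0,0],
)

```text
time_s: 23.53
position: [0.4657, 0.2793, 0.0481]
tool_rot: [[0.994, -0.0, -0.112], [0.112, -0.005, 0.994], [-0.001, -1.0, -0.005]]
ft_force: [0.5, -14.2, 2.0]
grip_width: 0.0368
```

Emit:
servo_tool(
  rows=[0.3,0,-0.002,-0.001,0,0,0,0.3,0,0,0,0,0,0,0.6,0,0,0,0,0,0,0.6,0,0,0,0,0,0,0.6,0,0,0,0,0,0],
)

```text
time_s: 23.95
position: [0.4656, 0.2799, 0.0471]
tool_rot: [[0.994, 0.001, -0.111], [0.111, 0.001, 0.994], [0.001, -1.0, 0.0]]
ft_force: [0.4, -0.4, 0.7]
grip_width: 0.0507
```

```bash
python3 - <<'E'
from look import *
im,s=greens("wrist",.074); cv2.imwrite("pics/m4.png",im); potstage(im,s,.074-s["position"][2])
E
```

```text
wrist [315.3 286.8] [ 269  237   94   99 7288] [0.4614 0.2782 0.074 ]
TCP [0.4656 0.2799 0.0471] w 0.0507 t 23.95 off [-1.3e-03  9.4e+01 -1.1e-03] pot stage xy 0.0321 0.0658
```

View pics/m4.png

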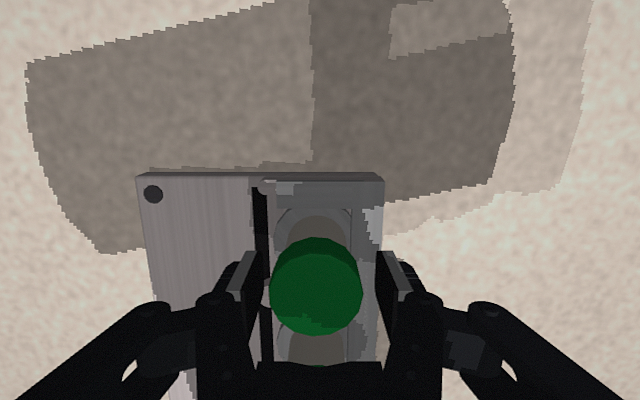

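Emit:
servo_tool(
  rows=[0.8,0,-0.0008,0,0,0,0,0.8,0,0,0.035,0,0,0,1,0,0,0.04,0,0,0,1,0,0,0.04,0,0,0,1,0.02,0,0.03,0,0,-7,1,0.025,0,0,0,0,-7,1,0.025,0,0,0,0,-7,1,0.025,0,0,0,0,-7,1,0.025,0,0,0,0,-7,0.8,0.02,0.004,0,0,0,-7],
)

```text
time_s: 24.83
position: [0.6071, 0.2821, 0.1917]
tool_rot: [[0.809, 0.0, 0.588], [-0.588, -0.0, 0.809], [0.0, -1.0, -0.0]]
ft_force: [-0.1, 0.4, -0.5]
grip_width: 0.0755
```

Emit:
servo_tool(
  rows=[0.6,0.02,0,0,0,0,-7,0.5,0.015,0,0,0,0,-7,0.5,0.015,0,0,0,0,-7,0.5,0.012,0,0,0,0,-7,0.5,0,0,0,0,0,-7,0.5,0,0,0,0,0,-7,0.5,0,0,0,0,0,-6,0.5,0,0,0,0,0,0,0.5,0,0,0,0,0,0],
  force=30,
)

```text
time_s: 25.58
position: [0.6674, 0.2828, 0.1918]
tool_rot: [[0.114, -0.0, 0.993], [-0.993, 0.0, 0.114], [-0.0, -1.0, -0.0]]
ft_force: [-1.1, -1.2, -0.5]
grip_width: 0.0427
```

```bash
python3 - <<'E'
from look import *
im,s=greens("wrist",.074); cv2.imwrite("pics/n1.png",im); print(s["position"].round(4),s["tool_rot"][:,2].round(3),s["grip_width"],s["time_s"])
wp=(s["position"],s["tool_rot"]); 
for P in([.6702,.2885,.12],[.6702,.2885,.129]): print(w2px("wrist",P,wp))
greens("top",.074)
E
```

```text
wrist [152.5 174. ] [ 125  151   56   48 2052] [0.5357 0.288  0.074 ]
wrist [234.  174.4] [ 209  151   50   48 1865] [0.5993 0.295  0.074 ]
wrist [ 78.8 210.2] [  51  187   57   47 2045] [0.4757 0.251  0.074 ]
[0.6674 0.2828 0.1918] [ 0.993  0.114 -0.   ] 0.04274330714552951 25.5833
[323.24505156 209.61226024]
[323.42171403 213.78117249]
top [179.4 206.6] [172 199  16  16 210] [0.596 0.29  0.074]
top [182.9 234.3] [176 226  15  17 207] [0.5308 0.2821 0.074 ]
top [199.4 260.7] [191 253  18  16 223] [0.4684 0.2454 0.074 ]
```

View pics/n1.png

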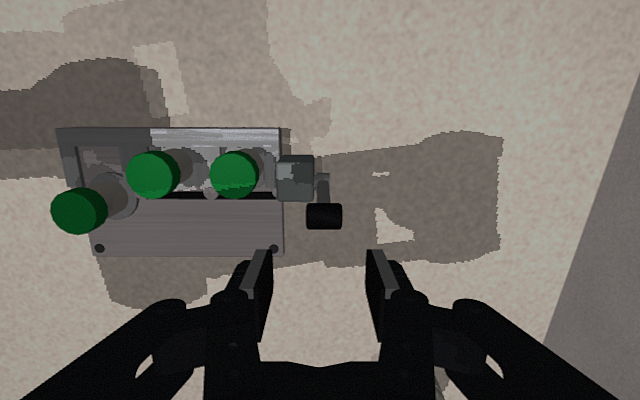

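Pot C has been knocked about 3 cm out of bay 2, to roughly (.468,.247). The cap is at wrist pixel (79,210). I'll go back and mend it before shutting the lever.

Emit:
servo_tool(
  rows=[0.6,-0.02,-0.003,0,0,0,7,0.8,-0.02,-0.004,0,0,0,7,1,-0.02,-0.004,0,0,0,7,1,-0.02,-0.004,0,0,0,7,1,-0.02,-0.004,0,0,0,7,1,-0.02,-0.004,0,0,0,7,1,-0.02,-0.004,0,0,0,7,1,-0.02,-0.004,0,0,0,7,1,-0.02,-0.004,0,0,0,7,1,-0.019,0,0,0,0,7],
)

```text
time_s: 26.52
position: [0.4673, 0.2472, 0.1922]
tool_rot: [[0.974, 0.0, 0.228], [-0.228, -0.0, 0.974], [0.0, -1.0, 0.0]]
ft_force: [0.2, 0.5, -0.1]
grip_width: 0.0856
```

Emit:
servo_tool(
  rows=[1,0,0,-0.015,0,0,7,1,0,0,-0.015,0,0,7,1,0,0,0,0,0,6,1,0,0,0,0,0,0,1,0,0,0,0,0,0],
)

```text
time_s: 26.93
position: [0.4686, 0.2478, 0.1622]
tool_rot: [[0.994, 0.001, -0.109], [0.109, 0.0, 0.994], [0.001, -1.0, 0.0]]
ft_force: [0.3, -1.2, -0.0]
grip_width: 0.0852
```

```bash
python3 - <<'E'
from look import *
im,s=greens("wrist",.074); cv2.imwrite("pics/n2.png",im); print(s["tool_rot"][:,2].round(3)); potstage(im,s,.074-s["position"][2])
E
```

```text
wrist [318.  206.3] [ 293  180   51   54 2126] [0.4666 0.2471 0.074 ]
wrist [357.2 285.8] [ 334  260   48   52 1941] [0.5268 0.2841 0.074 ]
wrist [354.3 347.7] [ 333  330   45   35 1203] [0.5834 0.2899 0.074 ]
[-0.109  0.994  0.   ]
TCP [0.4686 0.2478 0.1622] w 0.0852 t 26.9333 off [6.56e-02 4.80e+01 3.08e-02] pot stage xy 0.0317 -0.0005
```

View pics/n2.png

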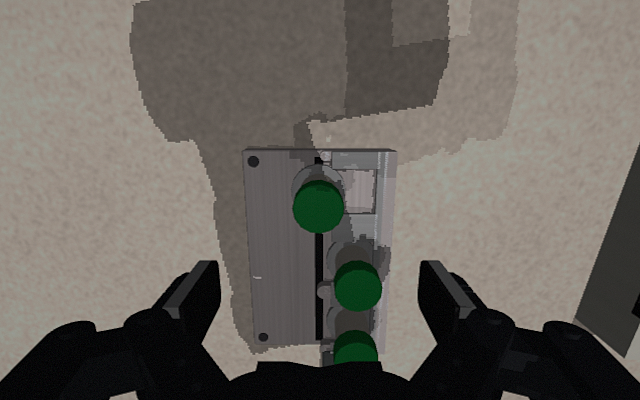

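Emit:
servo_tool(
  rows=[1,-0.001,-0.0008,-0.03,0,0,0,1,0,0,-0.03,0,0,0,1,0,0,-0.03,0,0,0,1,0,0,-0.0245,0,0,0,1,0,0,0,0,0,0,0.3,0,0,0,0,0,0,0.3,0,0,0,0,0,0,0.3,0,0,0,0,0,0,0.3,0,0,0,0,0,0,0.3,0,0,0,0,0,0],
  force=30,
)

```text
time_s: 27.82
position: [0.4683, 0.2471, 0.0491]
tool_rot: [[0.994, 0.003, -0.111], [0.111, 0.001, 0.994], [0.003, -1.0, 0.0]]
ft_force: [-0.6, -1.1, 7.6]
grip_width: 0.037
```

```bash
python3 - <<'E'
from look import *
im,s=greens("wrist",.074); cv2.imwrite("pics/n3.png",im); potstage(im,s,.074-s["position"][2])
E
```

```text
wrist [319.  285.6] [ 272  237   94   98 7130] [0.4644 0.2469 0.074 ]
TCP [0.4683 0.2471 0.0491] w 0.037 t 27.8167 off [-2.0e-04  9.4e+01  1.0e-04] pot stage xy 0.0005 0.0658
```

View pics/n3.png

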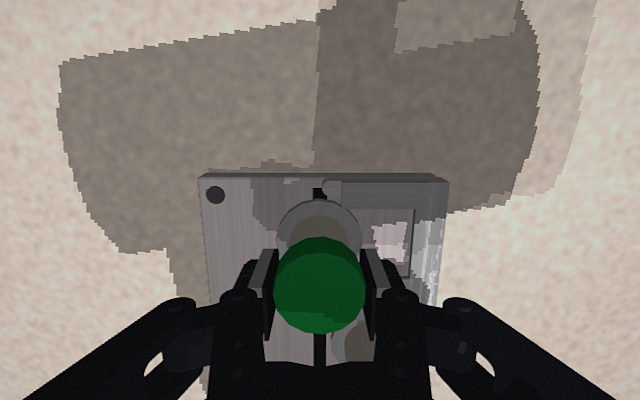

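Emit:
servo_tool(
  rows=[0.3,0,0,0.001,0,0,0,0.3,-0.0011,0.0099,0,0,0,0,0.3,-0.0011,0.0099,0,0,0,0,0.3,-0.0006,0.005,-0.0008,0,0,0,0.3,-0.0004,0.004,0,0,0,0,0.3,0,0,0,0,0,0],
)

```text
time_s: 28.37
position: [0.4652, 0.2769, 0.0491]
tool_rot: [[0.994, 0.004, -0.112], [0.112, 0.0, 0.994], [0.004, -1.0, -0.0]]
ft_force: [0.2, -3.3, 11.2]
grip_width: 0.0365
```

Emit:
servo_tool(
  rows=[0.3,-0.0001,0.0015,0,0,0,0,0.3,0,0,0,0,0,0],
)

```text
time_s: 28.53
position: [0.4652, 0.2779, 0.0491]
tool_rot: [[0.994, 0.003, -0.112], [0.112, -0.0, 0.994], [0.003, -1.0, -0.001]]
ft_force: [1.0, -6.6, 11.9]
grip_width: 0.0368
```

Emit:
servo_tool(
  rows=[0.3,-0.0001,0.0015,0,0,0,0,0.3,0,0,0,0,0,0],
)

```text
time_s: 28.7
position: [0.4651, 0.2789, 0.0491]
tool_rot: [[0.994, 0.003, -0.112], [0.112, -0.001, 0.994], [0.003, -1.0, -0.002]]
ft_force: [0.6, -9.9, 13.0]
grip_width: 0.037
```

Emit:
servo_tool(
  rows=[0.3,-0.0001,0.001,0,0,0,0,0.3,0,0,0,0,0,0],
)

```text
time_s: 28.87
position: [0.4651, 0.2791, 0.0492]
tool_rot: [[0.994, 0.003, -0.112], [0.112, -0.003, 0.994], [0.003, -1.0, -0.003]]
ft_force: [1.7, -13.3, 14.7]
grip_width: 0.0368
```

Emit:
servo_tool(
  rows=[0.3,0,-0.0015,0.001,0,0,0,0.3,0,0,0,0,0,0,0.6,0,0,0,0,0,0,0.6,0,0,0,0,0,0,0.7,0,0,0,0,0,0,0.7,0,0,0,0,0,0],
)

```text
time_s: 29.37
position: [0.4637, 0.2786, 0.0484]
tool_rot: [[0.994, -0.001, -0.111], [0.111, 0.0, 0.994], [-0.001, -1.0, 0.0]]
ft_force: [0.4, 0.3, -0.5]
grip_width: 0.0598
```

```bash
python3 - <<'E'
from look import *
im,s=greens("wrist",.074); cv2.imwrite("pics/n4.png",im); potstage(im,s,.074-s["position"][2])
E
```

```text
wrist [318.1 287.5] [ 272  238   93   98 7129] [0.4605 0.2781 0.074 ]
TCP [0.4637 0.2786 0.0484] w 0.0598 t 29.3667 off [-3.0e-04  9.3e+01 -1.0e-04] pot stage xy 0.0321 0.0669
```

Emit:
servo_tool(
  rows=[0.8,0,0,0,0,0,0,0.8,0,0,0.035,0,0,0,1,0,0,0.04,0,0,0,1,0,0,0.04,0,0,0,1,0.02,0,0.03,0,0,-7,1,0.025,0,0,0,0,-7,1,0.025,0,0,0,0,-7,1,0.025,0,0,0,0,-7,1,0.025,0,0,0,0,-7,0.8,0.02,0.004,0,0,0,-7],
)

```text
time_s: 30.25
position: [0.6055, 0.2815, 0.1933]
tool_rot: [[0.809, -0.0, 0.588], [-0.588, -0.0, 0.809], [-0.0, -1.0, -0.0]]
ft_force: [0.5, -0.3, -0.0]
grip_width: 0.075
```

Emit:
servo_tool(
  rows=[0.6,0.02,0.003,0,0,0,-7,0.5,0.015,0.002,0,0,0,-7,0.5,0.015,0,0,0,0,-7,0.5,0.015,0,0,0,0,-7,0.5,0,0,0,0,0,-7,0.5,0,0,0,0,0,-7,0.5,0,0,0,0,0,-6,0.5,0,0,0,0,0,0,0.5,0,0,0,0,0,0],
)

```text
time_s: 31.0
position: [0.6689, 0.2872, 0.1934]
tool_rot: [[0.114, -0.0, 0.993], [-0.993, -0.0, 0.114], [-0.0, -1.0, -0.0]]
ft_force: [0.6, 0.0, -0.9]
grip_width: 0.0428
```

```bash
python3 - <<'E'
from look import *
im,s=greens("wrist",.074); cv2.imwrite("pics/n5.png",im); print(s["position"].round(4),s["tool_rot"][:,2].round(3),s["grip_width"],s["time_s"])
wp=(s["position"],s["tool_rot"]); 
for P in([.6702,.2885,.12],[.6702,.2885,.129]): print(w2px("wrist",P,wp))
greens("top",.074)
E
```

```text
wrist [ 70.7 177.8] [  42  155   59   47 2180] [0.4719 0.2814 0.074 ]
wrist [151.8 178.7] [ 125  156   55   48 2003] [0.5358 0.2881 0.074 ]
wrist [232.4 179.1] [ 208  156   49   47 1818] [0.5994 0.2952 0.074 ]
[0.6689 0.2872 0.1934] [ 0.993  0.114 -0.   ] 0.04275095355416238 31.0
[320.22987796 214.86038637]
[320.28222546 219.18485661]
top [179.1 206.6] [171 199  17  16 215] [0.596  0.2908 0.074 ]
top [182.3 234.3] [174 226  17  17 224] [0.5308 0.2836 0.074 ]
top [185.8 263.3] [178 255  17  17 228] [0.4647 0.2759 0.074 ]
```

View pics/n5.png

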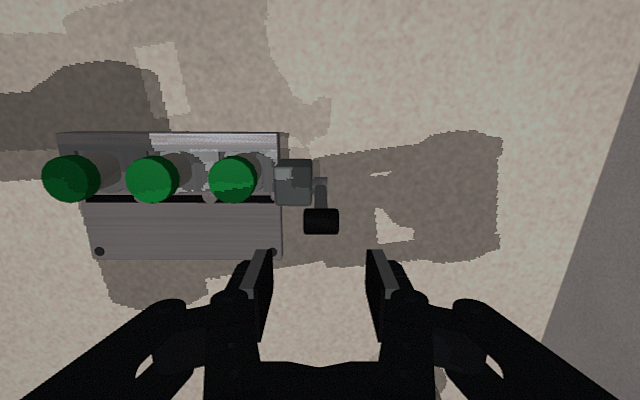

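All three pots are in line and home. The lever handle is at (321,221). Gripping the lever.

Emit:
servo_tool(
  rows=[0.5,0.0014,0.001,-0.03,0,0,0,0.5,0,0,-0.03,0,0,0,0.5,0,0,-0.028,0,0,0,0.5,0,0,0,0,0,0,0.1,0,0,0,0,0,0,0.1,0,0,0,0,0,0,0.1,0,0,0,0,0,0,0.1,0,0,0,0,0,0,0.1,0,0,0,0,0,0],
  force=30,
)

```text
time_s: 31.85
position: [0.6702, 0.2883, 0.1072]
tool_rot: [[0.112, 0.001, 0.994], [-0.994, 0.0, 0.112], [-0.0, -1.0, 0.001]]
ft_force: [-5.1, -1.6, -1.8]
grip_width: 0.0234
```

Emit:
servo_tool(
  rows=[0.1,0.0014,-0.0122,-0.0012,0,0,0,0.1,0.0013,-0.0119,-0.0031,0,0,0,0.1,0.0013,-0.0113,-0.0049,0,0,0,0.1,0.0012,-0.0104,-0.0066,0,0,0,0.1,0.001,-0.0093,-0.0081,0,0,0,0.1,0.0009,-0.0079,-0.0095,0,0,0,0.1,0.0007,-0.0064,-0.0106,0,0,0,0.1,0.0005,-0.0047,-0.0115,0,0,0,0.1,0.0003,-0.0028,-0.012,0,0,0,0.1,0.0001,-0.001,-0.0118,0,0,0],
)

```text
time_s: 32.68
position: [0.6791, 0.2083, 0.0287]
tool_rot: [[0.11, 0.0, 0.994], [-0.994, -0.002, 0.11], [0.002, -1.0, 0.0]]
ft_force: [-9.8, -7.9, 6.8]
grip_width: 0.0232
```

Emit:
servo_tool(
  rows=[0.1,0,0,0,0,0,0,0.1,0,0,0,0,0,0],
)

```text
time_s: 32.85
position: [0.679, 0.2084, 0.0274]
tool_rot: [[0.111, -0.001, 0.994], [-0.994, -0.003, 0.111], [0.003, -1.0, -0.001]]
ft_force: [-6.5, -9.2, 0.1]
grip_width: 0.0232
```

Emit:
servo_tool(
  rows=[0.1,0,0.001,-0.002,0,0,0,0.1,0,0,0,0,0,0],
)

```text
time_s: 33.02
position: [0.6791, 0.2083, 0.026]
tool_rot: [[0.11, -0.001, 0.994], [-0.994, -0.005, 0.11], [0.005, -1.0, -0.001]]
ft_force: [-8.5, -14.3, 3.7]
grip_width: 0.0231
```

Emit:
servo_tool(
  rows=[0.1,0,0,-0.002,0,0,0,0.1,0,0,0,0,0,0],
)

```text
time_s: 33.18
position: [0.6791, 0.2084, 0.0242]
tool_rot: [[0.11, -0.001, 0.994], [-0.994, -0.004, 0.11], [0.004, -1.0, -0.001]]
ft_force: [-8.3, -13.4, 3.2]
grip_width: 0.0231
```

Emit:
servo_tool(
  rows=[0.1,0,0,-0.002,0,0,0,0.1,0,0,0,0,0,0],
)

```text
time_s: 33.35
position: [0.6791, 0.2087, 0.0222]
tool_rot: [[0.11, -0.001, 0.994], [-0.994, -0.004, 0.11], [0.004, -1.0, -0.001]]
ft_force: [-8.2, -12.5, 4.0]
grip_width: 0.0232
```

Emit:
servo_tool(
  rows=[0.1,0,-0.002,-0.002,0,0,0,0.1,0,0,0,0,0,0],
)

```text
time_s: 33.52
position: [0.6791, 0.2085, 0.0204]
tool_rot: [[0.111, 0.0, 0.994], [-0.994, -0.0, 0.111], [0.0, -1.0, 0.0]]
ft_force: [-7.5, -5.2, 2.7]
grip_width: 0.0232
```

Emit:
servo_tool(
  rows=[0.1,0,-0.001,-0.002,0,0,0,0.1,0,0,0,0,0,0],
)

```text
time_s: 33.68
position: [0.6792, 0.2086, 0.0203]
tool_rot: [[0.111, 0.002, 0.994], [-0.994, 0.001, 0.111], [-0.001, -1.0, 0.002]]
ft_force: [-11.7, -2.1, 14.0]
grip_width: 0.0229
```

Emit:
servo_tool(
  rows=[0.1,0,0,-0.002,0,0,0,0.1,0,0,0,0,0,0],
)

```text
time_s: 33.85
position: [0.6793, 0.2086, 0.0201]
tool_rot: [[0.112, 0.003, 0.994], [-0.994, 0.001, 0.112], [-0.0, -1.0, 0.003]]
ft_force: [-15.3, -3.8, 24.4]
grip_width: 0.0235
```

```bash
python3 - <<'E'
from look import *
im,s=greens("wrist",.074); cv2.imwrite("pics/o1.png",im); print(s["position"].round(4))
snap("side","o2.png",(200,100,360,220),4)
greens("top",.074)
E
```

```text
wrist [61.9 45.4] [    0     0   131    98 11601] [0.6089 0.2867 0.074 ]
[0.6793 0.2086 0.0201]
```

View pics/o1.png

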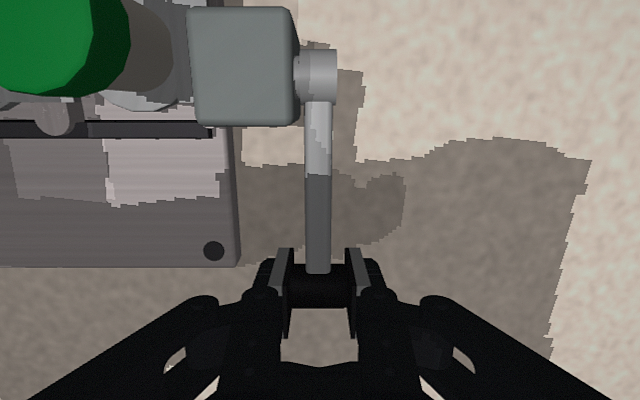

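View pics/o2.png

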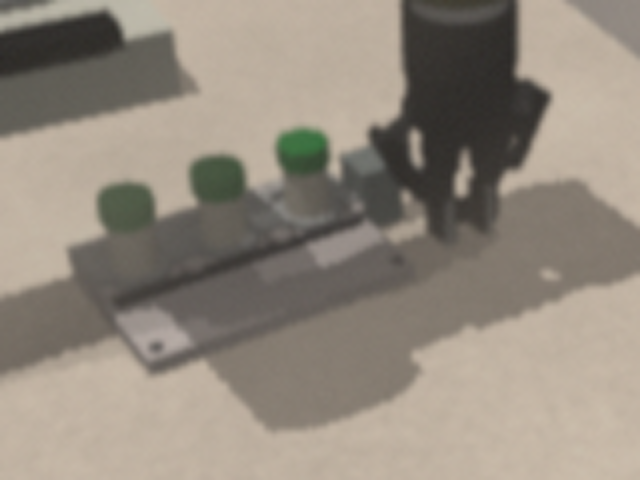

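The hard stop showed at TCP z = 20.3 mm with 24 N, so the lever is fully shut. Releasing and moving to the drive.

Emit:
servo_tool(
  rows=[0.1,0,0,0.003,0,0,0,0.1,0,0,0,0,0,0,0.4,0,0,0,0,0,0,0.5,0,0,0,0,0,0,0.5,0,0,0.03,0,0,0,0.5,0,0,0.04,0,0,0,1,0,0,0.04,0,0,0,1,0,0,0.04,0,0,0,1,-0.0153,-0.0368,0.02,0,0,0,1,-0.0153,-0.0368,0,0,0,0],
)

```text
time_s: 34.83
position: [0.6517, 0.1379, 0.1925]
tool_rot: [[0.114, 0.013, 0.993], [-0.993, 0.001, 0.114], [0.001, -1.0, 0.013]]
ft_force: [1.0, -1.1, 0.0]
grip_width: 0.0855
```

```bash
python3 - <<'E'
from look import *
im,s=greens("wrist",.074); cv2.imwrite("pics/p1.png",im); print(s["position"].round(4))
greens("top",.074)
E
```

```text
wrist [82.7  1.3] [68  0 29  5 83] [0.478  0.2585 0.074 ]
wrist [175.3   1.8] [160   0  31   6 119] [0.5402 0.2657 0.074 ]
wrist [266.7   2. ] [252   0  30   7 130] [0.6022 0.273  0.074 ]
[0.6517 0.1379 0.1925]
```

View pics/p1.png

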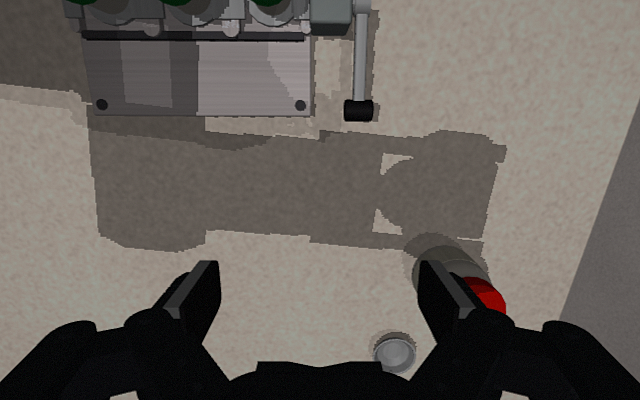

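Emit:
servo_tool(
  rows=[1,-0.0144,-0.0342,0,0,0,-1,1,-0.0144,-0.0342,0,0,0,-1,1,-0.0144,-0.0342,0,0,0,-1,1,-0.0144,-0.0342,0,0,0,-1,1,-0.0144,-0.0342,0,0,0,-1,1,-0.0144,-0.0342,0,0,0,-1,1,-0.0144,-0.0342,0,0,0,0,1,-0.0144,-0.0342,0,0,0,0,1,-0.0144,-0.0342,0,0,0,0,1,-0.0144,-0.0342,0,0,0,0],
)

```text
time_s: 35.77
position: [0.5053, -0.2067, 0.1868]
tool_rot: [[0.007, 0.002, 1.0], [-1.0, -0.001, 0.007], [0.001, -1.0, 0.002]]
ft_force: [0.2, -0.0, 0.8]
grip_width: 0.0855
```

Emit:
servo_tool(
  rows=[1,-0.0144,-0.0342,0,0,0,0,1,-0.0144,-0.0342,0,0,0,0,1,-0.0144,-0.0342,0,0,0,0,1,0,0,0,0,0,0,1,0,0,0,0,0,0],
)

```text
time_s: 36.18
position: [0.4621, -0.3094, 0.1864]
tool_rot: [[0.003, 0.001, 1.0], [-1.0, -0.001, 0.003], [0.001, -1.0, 0.001]]
ft_force: [0.1, 0.2, -0.6]
grip_width: 0.0853
```

```bash
python3 - <<'E'
from look import *
s=snap("wrist","q1.png"); print(s["position"].round(4),s["tool_rot"].round(3),s["q"].round(1),s["time_s"])
np.savez("q1.npz",p=s["position"],R=s["tool_rot"])
im,s=greens("top",.074); cv2.imwrite("pics/q2.png",cv2.resize(im[140:300,150:400],None,fx=3,fy=3))
E
```

```text
[ 0.4621 -0.3094  0.1864] [[ 0.003  0.001  1.   ]
 [-1.    -0.001  0.003]
 [ 0.001 -1.     0.001]] [-46.   24.4  77.8   0.   77.6 -46.2] 36.1833
top [179.1 206.6] [171 199  17  16 215] [0.596  0.2908 0.074 ]
top [182.3 234.3] [174 226  17  17 224] [0.5308 0.2836 0.074 ]
top [185.8 263.3] [178 255  17  17 230] [0.4647 0.276  0.074 ]
```

View pics/q1.png

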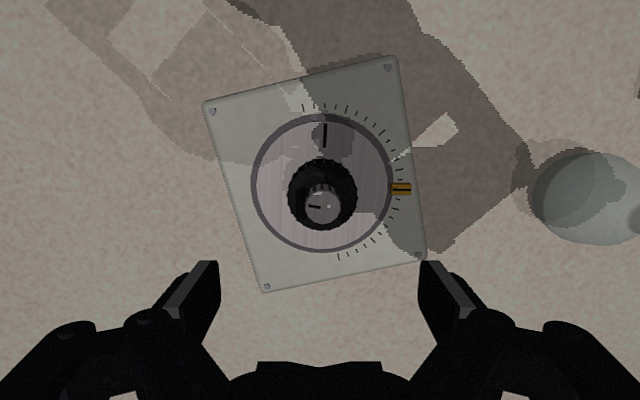

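View pics/q2.png

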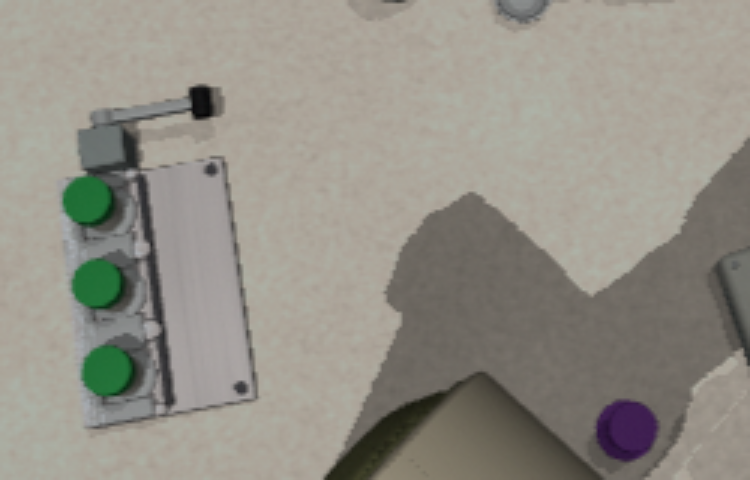

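```bash
python3 - <<'E'
from look import *
d=np.load("q1.npz"); wp=(d["p"],d["R"])
im=cv2.imread("pics/raw_q1.png")
cv2.imwrite("pics/q3.png",cv2.resize(im[95:270,235:425],None,fx=4.1,fy=3.4,interpolation=cv2.INTER_CUBIC))
cv2.imwrite("pics/q4.png",cv2.resize(im[95:270,235:425],None,fx=4,fy=3.4*4/3.4 if 0 else 3.4))
# plane-rectified dial at z=.042, 0.25 mm/px centred (.4645,-.307)
def rect(im,wp,z,c,half=.08,res=4000):
    n=int(2*half*res); H=[]
    src=[];dst=[]
    for (a,b) in((-1,-1),(1,-1),(1,1),(-1,1)):
        P=[c[0]+a*half,c[1]+b*half,z]; src.append(w2px("wrist",P,wp)); dst.append(((1-(b+1)/2)*n,(1-(a+1)/2)*n))
    M=cv2.getPerspectiveTransform(np.float32(src),np.float32(dst)); return cv2.warpPerspective(im,M,(n,n))
R=rect(im,wp,.042,(.4645,-.307)); cv2.imwrite("pics/q5.png",R[:600])
E
```

```text
(no output)
```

View pics/q5.png

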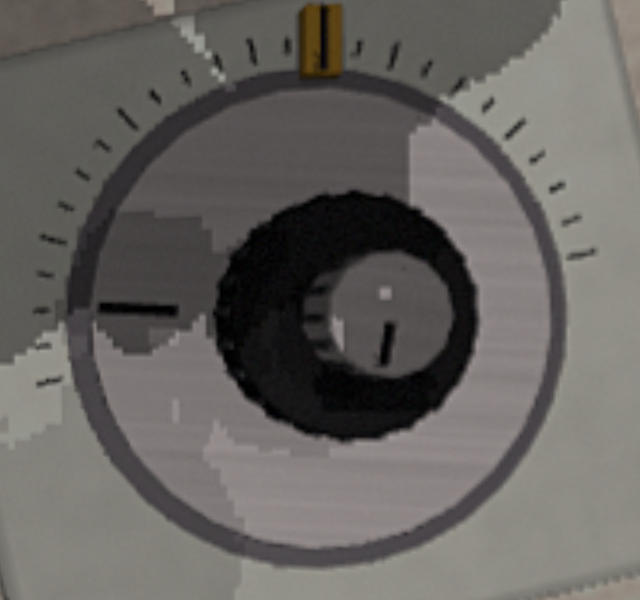

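The dial centre is about (.465, −.3075). The line stands at 87° and the tab at about 0°, so the coarse turn is about 80.5°. I'll descend over the coarse knob.

Emit:
servo_tool(
  rows=[1,0.0029,0.0019,-0.03,0,0,0,1,0,0,-0.03,0,0,0,1,0,0,-0.03,0,0,0,1,0,0,-0.03,0,0,0,1,0,0,-0.012,0,0,0,1,0,0,0,0,0,0,1,0,0,0,0,0,0],
  force=40,
)

```text
time_s: 36.87
position: [0.466, -0.3047, 0.0543]
tool_rot: [[0.008, 0.0, 1.0], [-1.0, 0.0, 0.008], [-0.0, -1.0, 0.0]]
ft_force: [-0.4, -0.1, 2.0]
grip_width: 0.0854
```

```bash
python3 - <<'E'
from look import *
s=snap("wrist","r1.png"); print(s["position"].round(4),s["tool_rot"][:,2].round(3),s["ft_force"].round(1))
E
```

```text
[ 0.466  -0.3047  0.0543] [1.    0.008 0.   ] [-0.4 -0.1  2. ]
```

View pics/r1.png

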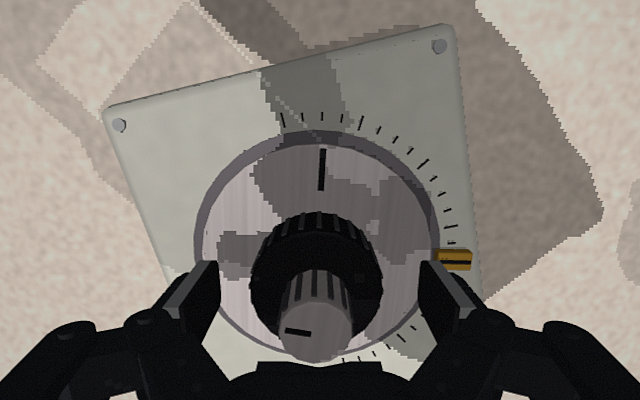

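Emit:
servo_tool(
  rows=[1,-0.001,-0.0028,-0.0075,0,0,0,1,0,0,0,0,0,0,0.5,0,0,0,0,0,0,0.5,0,0,0,0,0,0,0.5,0,0,0,0,0,0,0.5,0,0,0,0,0,0,0.5,0,0,0,0,0,0],
  force=40,
)

```text
time_s: 37.5
position: [0.4647, -0.3086, 0.0473]
tool_rot: [[0.006, 0.001, 1.0], [-1.0, -0.001, 0.006], [0.001, -1.0, 0.001]]
ft_force: [1.4, 1.4, 6.2]
grip_width: 0.0547
```

```bash
python3 - <<'E'
from look import *
s=snap("wrist","r2.png"); print(s["position"].round(4),s["tool_rot"][:,2].round(3),s["ft_force"].round(1),s["grip_width"])
E
```

```text
[ 0.4647 -0.3086  0.0473] [1.    0.006 0.001] [1.4 1.4 6.2] 0.05474094872775051
```

View pics/r2.png

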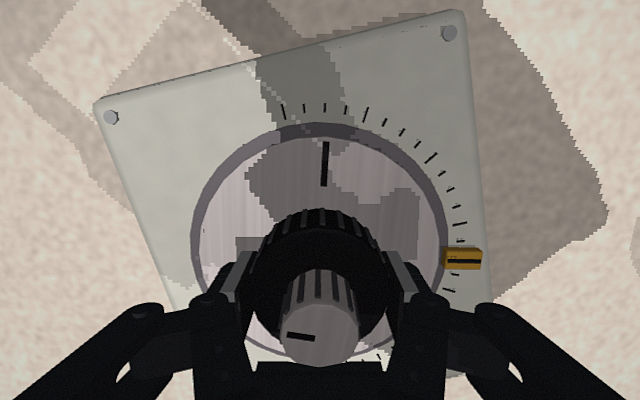

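Emit:
servo_tool(
  rows=[0.5,0,0,0,0,0,-6,0.5,0,0,0,0,0,-6,0.5,0,0,0,0,0,-6,0.5,0,0,0,0,0,-6,0.5,0,0,0,0,0,-6,0.5,0,0,0,0,0,-6,0.5,0,0,0,0,0,-6,0.5,0,0,0,0,0,-6,0.5,0,0,0,0,0,-6,0.5,0,0,0,0,0,0],
)

```text
time_s: 38.38
position: [0.4639, -0.3082, 0.0473]
tool_rot: [[-0.808, -0.0, 0.589], [-0.589, 0.0, -0.808], [0.0, -1.0, -0.0]]
ft_force: [-3.0, 2.8, 8.5]
grip_width: 0.0543
```

```bash
cat > dial.py <<'E'
from h import *
AX=np.array([.465,-.3075])
def rect(im,wp,z=.042,c=AX,half=.08,res=4000,cam="wrist"):
    n=int(2*half*res); src=[];dst=[]
    for (a,b) in((-1,-1),(1,-1),(1,1),(-1,1)):
        P=[c[0]+a*half,c[1]+b*half,z]; src.append(w2px(cam,P,wp)); dst.append(((1-(b+1)/2)*n,(1-(a+1)/2)*n))
    M=cv2.getPerspectiveTransform(np.float32(src),np.float32(dst)); return cv2.warpPerspective(im,M,(n,n),flags=cv2.INTER_CUBIC)
def look(fn):
    s=snap("wrist",fn); print(s["position"].round(4),s["tool_rot"][:,2].round(3),"jaw",np.degrees(np.arctan2(s["tool_rot"][1,2],s["tool_rot"][0,2])).round(2),s["ft_force"].round(1),"w",round(s["grip_width"],4),"q6",s["q"][5].round(1),s["time_s"])
    wp=(s["position"],s["tool_rot"]); im=cv2.imread("pics/raw_"+fn)
    R=rect(im,wp); cv2.imwrite("pics/rect_"+fn,R[:600]); return im,wp,R
E
python3 -c "
from dial import *
look('r3.png')"
```

```text
[ 0.4639 -0.3082  0.0473] [ 0.589 -0.808 -0.   ] jaw -53.94 [-3.   2.8  8.5] w 0.0543 q6 8.2 38.3833
```

View pics/r3.png

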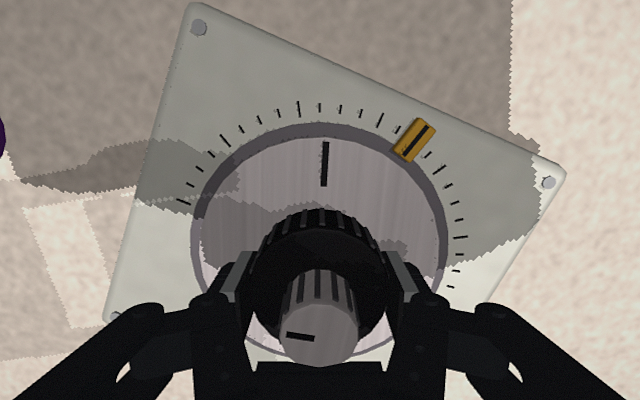

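View pics/rect_r3.png

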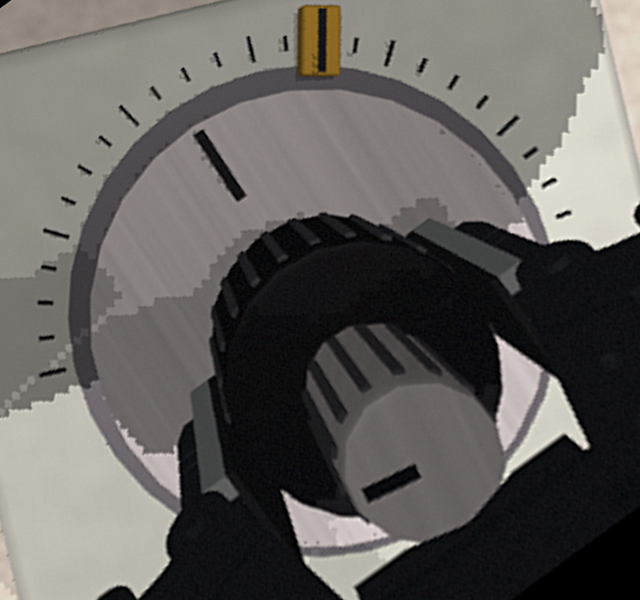

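Emit:
servo_tool(
  rows=[0.5,0,0,0,0,0,-6,0.5,0,0,0,0,0,-6,0.5,0,0,0,0,0,-6,0.5,0,0,0,0,0,-5,0.5,0,0,0,0,0,0,0.5,0,0,0,0,0,0],
)

```text
time_s: 38.93
position: [0.4638, -0.3078, 0.0472]
tool_rot: [[-0.973, -0.001, 0.231], [-0.231, 0.001, -0.973], [0.001, -1.0, -0.001]]
ft_force: [-2.9, 3.7, 9.0]
grip_width: 0.0547
```

```bash
python3 -c "
from dial import *
im,wp,R=look('r4.png')
cv2.imwrite('pics/r4c.png',cv2.resize(R[0:260,140:440],None,fx=2.5,fy=2.3))"
```

```text
[ 0.4638 -0.3078  0.0472] [ 0.231 -0.973 -0.001] jaw -76.65 [-2.9  3.7  9. ] w 0.0547 q6 30.9 38.9333
```

View pics/rect_r4.png

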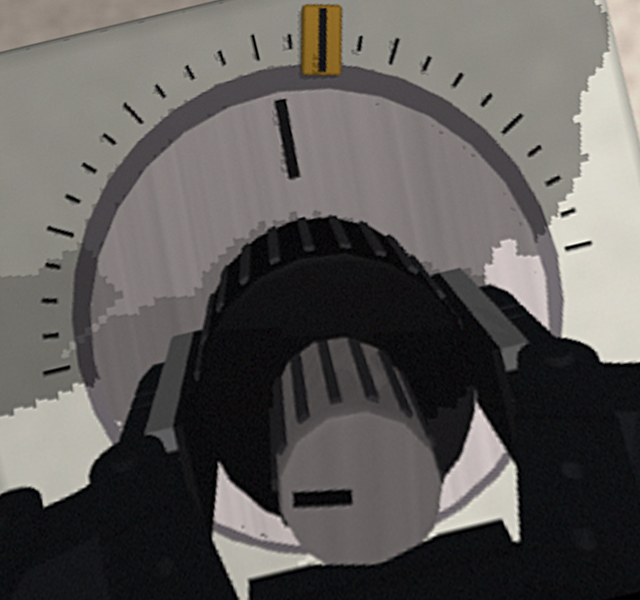

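View pics/r4.png

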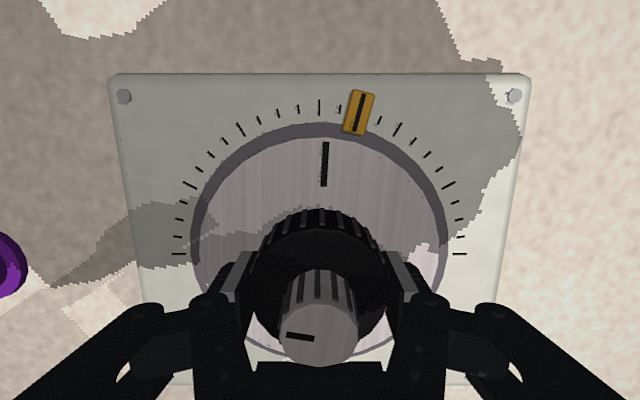

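```bash
cat >> dial.py <<'E'
from scipy.optimize import least_squares
def measure(im,wp,verbose=True,side=(-75,75)):
    R=cv2.GaussianBlur(rect(im,wp),(0,0),1.2); g=cv2.cvtColor(R,cv2.COLOR_BGR2GRAY).astype(float); hsv=cv2.cvtColor(R,cv2.COLOR_BGR2HSV)
    # disc edge: largest outward intensity drop (bright disc -> dark ring) r 50..62 mm
    pts=[]
    for a in np.radians(np.arange(side[0],side[1],1.)):
        rr=np.arange(205,252,.5); x=320-np.sin(a)*rr; y=320-np.cos(a)*rr
        pr=cv2.remap(g.astype(np.float32),x.astype(np.float32)[None],y.astype(np.float32)[None],cv2.INTER_LINEAR)[0]
        d=pr[:-8]-pr[8:]; k=d.argmax()
        if d[k]>12: pts.append((x[k+4],y[k+4]))
    pts=np.array(pts)
    f=lambda p:np.hypot(pts[:,0]-p[0],pts[:,1]-p[1])-p[2]
    r=least_squares(f,[320,320,232],loss="soft_l1",f_scale=1.5); c=r.x
    rf=least_squares(lambda p:np.hypot(pts[:,0]-p[0],pts[:,1]-p[1])-232,c[:2],loss="soft_l1",f_scale=1.5); 
    # mark
    yy,xx=np.mgrid[:640,:640]; rad=np.hypot(xx-320,yy-320); ang=np.degrees(np.arctan2(320-xx,320-yy))
    m=((g<45)&(rad>135)&(rad<228)&(ang>side[0])&(ang<side[1])).astype(np.uint8)
    n,l,st,ce=cv2.connectedComponentsWithStats(m)
    best=None
    for i in range(1,n):
        if 300<st[i,4]<2500:
            P=np.argwhere(l==i)[:,::-1].astype(np.float32); vx,vy,x0,y0=cv2.fitLine(P,cv2.DIST_HUBER,0,.01,.01).ravel()
            t=(P-[x0,y0])@[vx,vy]; w=(P-[x0,y0])@[-vy,vx]
            if np.ptp(t)>50 and w.std()<6: best=(x0,y0,vx,vy,np.ptp(t),w.std()); print(" cand",np.round(best,2))
    # tab black line inside brass
    br=cv2.inRange(hsv,(10,110,60),(32,255,255)); n,l,st,ce=cv2.connectedComponentsWithStats(br)
    i=1+st[1:,4].argmax(); box=st[i]; hull=np.zeros_like(br); cv2.fillPoly(hull,[cv2.convexHull(np.argwhere(cv2.morphologyEx((l==i).astype(np.uint8),cv2.MORPH_OPEN,np.ones((3,3))))[:,::-1].astype(np.int32))],255)
    er=cv2.erode(hull,np.ones((5,5))); P=np.argwhere((er>0)&(g<60))[:,::-1].astype(np.float32); tx=cv2.fitLine(P,cv2.DIST_HUBER,0,.01,.01).ravel()
    tc=np.argwhere(hull>0).mean(0)[::-1]
    print(" circle",c.round(2),"fixed-r",rf.x.round(2),len(pts)," tab line",tx.round(3),"n",len(P),"tab centre",tc.round(1))
    x0,y0,vx,vy=best[:4]
    for nm,cc in(("320",(320,320)),("fit",rf.x)):
        A=lambda x,y:np.degrees(np.arctan2(cc[0]-x,cc[1]-y)); am=A(x0,y0); at=A(tx[2],tx[3]); print(" ",nm,"mark",am.round(2),"tab(line)",at.round(2),"tab centre",A(*tc).round(2),"short deg",(am-at).round(2),"mm",np.radians(am-at)*58)
    print("  line angle",np.degrees(np.arctan2(vx,vy)) if vy>0 else np.degrees(np.arctan2(-vx,-vy)),"tabline angle",np.degrees(np.arctan(tx[0]/tx[1])))
E
python3 -c "
from dial import *
s=env.observe(); measure(cv2.imread('pics/raw_r4.png'),(s['position'],s['tool_rot']))"
```

```text
cand [2.8685e+02 1.3841e+02 1.8000e-01 9.8000e-01 7.7910e+01 2.7600e+00]
 circle [319.21 316.42 227.79] fixed-r [319.36 321.51] 150  tab line [ 2.00000e-03 -1.00000e+00  3.22009e+02  3.95730e+01] n 458 tab centre [321.3  40.1]
  320 mark 10.35 tab(line) -0.41 tab centre -0.26 short deg 10.76 mm 10.889398
  fit mark 10.07 tab(line) -0.54 tab centre -0.39 short deg 10.61 mm 10.73805245293076
  line angle 10.179015 tabline angle -0.13117129
```

Emit:
servo_tool(
  rows=[0.5,0,0,0,0,0,-3.7,0.5,0,0,0,0,0,0,0.5,0,0,0,0,0,0],
)

```text
time_s: 39.23
position: [0.4638, -0.3078, 0.0473]
tool_rot: [[-0.986, -0.001, 0.168], [-0.168, 0.001, -0.986], [0.001, -1.0, -0.001]]
ft_force: [-3.5, 4.5, 10.3]
grip_width: 0.055
```

```bash
python3 -c "
from dial import *
im,wp,R=look('r5.png'); measure(im,wp)"
```

```text
[ 0.4638 -0.3078  0.0473] [ 0.168 -0.986 -0.001] jaw -80.34 [-3.5  4.5 10.3] w 0.055 q6 34.6 39.2333
 cand [2.9852e+02 1.3638e+02 1.2000e-01 9.9000e-01 7.7640e+01 2.7700e+00]
 circle [319.39 316.91 228.24] fixed-r [319.44 321.49] 150  tab line [ 8.0000e-03 -1.0000e+00  3.2214e+02  3.9594e+01] n 469 tab centre [321.6  40. ]
  320 mark 6.67 tab(line) -0.44 tab centre -0.34 short deg 7.11 mm 7.1953583
  fit mark 6.45 tab(line) -0.55 tab centre -0.45 short deg 6.99 mm 7.080843130581865
  line angle 6.7173657 tabline angle -0.47067952
```

The coarse setting stands 7.1 mm short. I'll release, rise and rotate back.

Emit:
servo_tool(
  rows=[0.9,0,0,0,0,0,0,0.9,0,0,0,0,0,0,0.9,0,0,0,0,0,0,0.9,0,0,0.03,0,0,0,0.9,0,0,0.03,0,0,0,0.9,0,0,0.03,0,0,0,0.9,0,0,0,0,0,0],
)

```text
time_s: 39.87
position: [0.4659, -0.3101, 0.1419]
tool_rot: [[-0.986, 0.007, 0.168], [-0.168, -0.007, -0.986], [-0.005, -1.0, 0.008]]
ft_force: [0.0, -1.0, 1.3]
grip_width: 0.0771
```

```bash
python3 -c "
from dial import *
im,wp,R=look('s1.png'); measure(im,wp)"
```

```text
[ 0.4659 -0.3101  0.1419] [ 0.168 -0.986  0.008] jaw -80.32 [ 0.  -1.   1.3] w 0.0771 q6 34.6 39.8667
 cand [2.9844e+02 1.3667e+02 1.1000e-01 9.9000e-01 7.9280e+01 2.8900e+00]
 circle [319.17 317.76 228.8 ] fixed-r [319.12 321.67] 150  tab line [  0.     -1.    322.011  39.606] n 654 tab centre [321.7  39.5]
  320 mark 6.71 tab(line) -0.41 tab centre -0.35 short deg 7.12 mm 7.20741
  fit mark 6.38 tab(line) -0.59 tab centre -0.52 short deg 6.97 mm 7.05329848544011
  line angle 6.575844 tabline angle -0.025617534
```

View pics/s1.png

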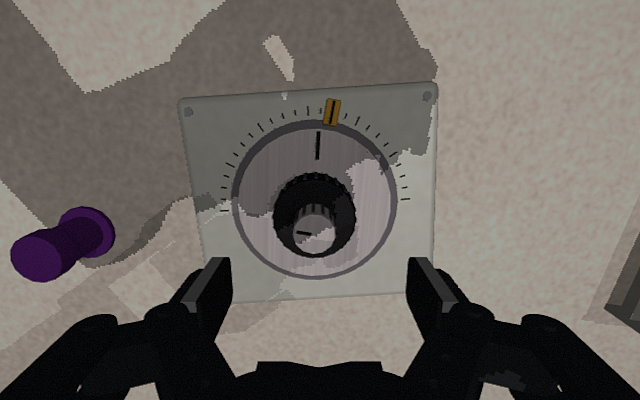

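Emit:
servo_tool(
  rows=[0.9,0,0,0,0,0,7,0.8,0,0,0,0,0,7,0.7,0,0,0,0,0,7,0.65,0,0,0,0,0,7,0.65,0,0,0,0,0,7,0.65,0,0,0,0,0,7,0.65,0,0,0,0,0,7,0.65,0,0,0,0,0,7,0.65,0,0,0,0,0,7,0.65,0,0,0,0,0,7],
)

```text
time_s: 40.75
position: [0.4638, -0.3081, 0.1351]
tool_rot: [[-0.173, -0.002, 0.985], [-0.985, 0.002, -0.173], [-0.001, -1.0, -0.002]]
ft_force: [-0.8, -0.0, -0.1]
grip_width: 0.0554
```

Emit:
servo_tool(
  rows=[0.65,0,0,0,0,0,7,0.65,0,0,0,0,0,7,0.65,0,0,0,0,0,1,0.65,0,0,0,0,0,0,0.65,0,0,0,0,0,0],
)

```text
time_s: 41.17
position: [0.464, -0.3083, 0.1359]
tool_rot: [[0.078, -0.001, 0.997], [-0.997, 0.001, 0.078], [-0.001, -1.0, -0.001]]
ft_force: [0.3, -1.1, -0.4]
grip_width: 0.0554
```

```bash
python3 -c "
from dial import *
im,wp,R=look('s2.png')
print('axis top px',w2px('wrist',[.465,-.3075,.1],wp))
print(px2w('wrist',319,247,.1,wp))"
```

```text
[ 0.464  -0.3083  0.1359] [ 0.997  0.078 -0.001] jaw 4.48 [ 0.3 -1.1 -0.4] w 0.0554 q6 -50.3 41.1667
axis top px [319.8322076  236.22045418]
[ 0.46505489 -0.31414377  0.1       ]
```

View pics/s2.png

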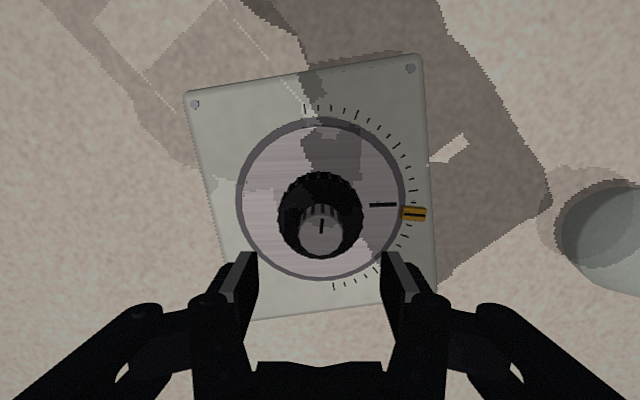

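Emit:
servo_tool(
  rows=[0.65,0.0008,0.0007,-0.025,0,0,0,0.65,0,0,-0.025,0,0,0,0.65,0,0,-0.0075,0,0,0,0.65,0,0,0,0,0,0,0.65,0,0,0,0,0,0],
  force=25,
)

```text
time_s: 41.63
position: [0.4652, -0.3079, 0.0796]
tool_rot: [[0.081, 0.0, 0.997], [-0.997, -0.0, 0.081], [0.0, -1.0, 0.0]]
ft_force: [-0.1, -0.2, 0.3]
grip_width: 0.0555
```

```bash
python3 -c "
from dial import *
im,wp,R=look('s3.png')"
```

```text
[ 0.4652 -0.3079  0.0796] [0.997 0.081 0.   ] jaw 4.62 [-0.1 -0.2  0.3] w 0.0555 q6 -50.3 41.6333
```

View pics/s3.png

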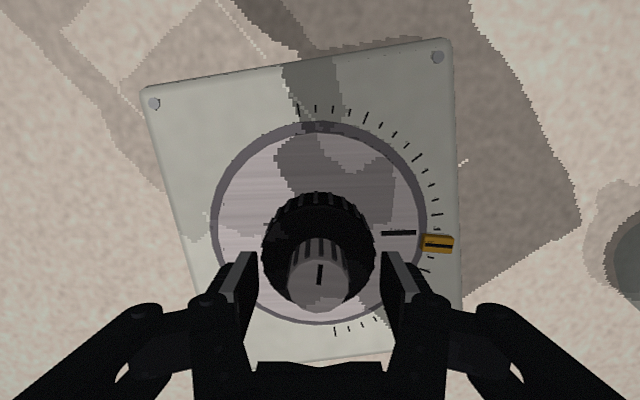

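Emit:
servo_tool(
  rows=[0.65,-0.0003,0.0004,-0.001,0,0,0,0.15,0,0,0,0,0,0,0.15,0,0,0,0,0,0,0.15,0,0,0,0,0,0,0.15,0,0,0,0,0,0,0.15,0,0,0,0,0,0,0.15,0,0,0,0,0,0],
)

```text
time_s: 42.27
position: [0.4648, -0.3074, 0.0787]
tool_rot: [[0.081, 0.0, 0.997], [-0.997, -0.001, 0.081], [0.001, -1.0, 0.0]]
ft_force: [-1.9, 0.7, 6.2]
grip_width: 0.0249
```

```bash
python3 -c "
from dial import *
im,wp,R=look('s4.png'); measure(im,wp,side=(-60,60))"
```

```text
[ 0.4648 -0.3074  0.0787] [0.997 0.081 0.   ] jaw 4.67 [-1.9  0.7  6.2] w 0.0249 q6 -50.3 42.2667
 cand [2.9710e+02 1.3694e+02 1.1000e-01 9.9000e-01 7.8180e+01 3.1700e+00]
 circle [317.66 319.14 228.72] fixed-r [318.51 322.65] 92  tab line [ 6.90000e-02 -9.98000e-01  3.19075e+02  4.18640e+01] n 892 tab centre [316.7  43.1]
  320 mark 7.13 tab(line) 0.19 tab centre 0.69 short deg 6.94 mm 7.0247793
  fit mark 6.58 tab(line) -0.12 tab centre 0.38 short deg 6.69 mm 6.773392523524353
  line angle 6.3625846 tabline angle -3.9553735
```

View pics/s4.png

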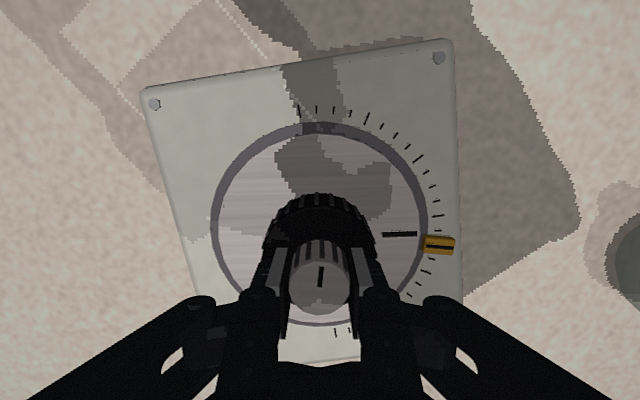

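Emit:
servo_tool(
  rows=[0.15,0,0,0,0,0,-6.5,0.15,0,0,0,0,0,-6.5,0.15,0,0,0,0,0,-6.5,0.15,0,0,0,0,0,-6.5,0.15,0,0,0,0,0,-6.5,0.15,0,0,0,0,0,-6.5,0.15,0,0,0,0,0,-6.5,0.15,0,0,0,0,0,-6.5,0.15,0,0,0,0,0,-6.5,0.15,0,0,0,0,0,-6.5],
)

```text
time_s: 43.15
position: [0.4648, -0.3075, 0.0787]
tool_rot: [[-0.872, 0.001, 0.49], [-0.49, -0.001, -0.872], [-0.0, -1.0, 0.001]]
ft_force: [-0.8, -0.1, 6.0]
grip_width: 0.025
```

Emit:
servo_tool(
  rows=[0.15,0,0,0,0,0,0,0.15,0,0,0,0,0,0],
)

```text
time_s: 43.32
position: [0.4649, -0.3075, 0.0787]
tool_rot: [[-0.869, 0.001, 0.495], [-0.495, -0.001, -0.869], [-0.0, -1.0, 0.001]]
ft_force: [-0.6, 0.4, 5.5]
grip_width: 0.0249
```

```bash
python3 -c "
from dial import *
im,wp,R=look('s5.png'); measure(im,wp)"
```

```text
[ 0.4649 -0.3075  0.0787] [ 0.495 -0.869  0.001] jaw -60.36 [-0.6  0.4  5.5] w 0.0249 q6 14.7 43.3167
 cand [3.1464e+02 1.3541e+02 2.0000e-02 1.0000e+00 7.8140e+01 2.9800e+00]
 circle [318.74 317.57 228.7 ] fixed-r [318.69 321.58] 149  tab line [ 2.10000e-02 -1.00000e+00  3.21346e+02  4.00350e+01] n 617 tab centre [319.8  40.1]
  320 mark 1.66 tab(line) -0.28 tab centre 0.05 short deg 1.94 mm 1.9635404
  fit mark 1.25 tab(line) -0.54 tab centre -0.22 short deg 1.79 mm 1.809380174617907
  line angle 1.3097476 tabline angle -1.219596
```

View pics/s5.png

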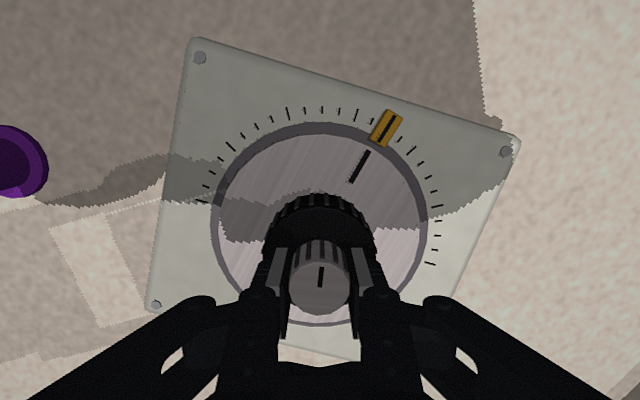

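Emit:
servo_tool(
  rows=[0.15,0,0,0,0,0,-6,0.15,0,0,0,0,0,-6,0.15,0,0,0,0,0,-6,0.15,0,0,0,0,0,-3,0.15,0,0,0,0,0,0,0.15,0,0,0,0,0,0],
)

```text
time_s: 43.87
position: [0.4649, -0.3075, 0.0787]
tool_rot: [[-0.989, 0.001, 0.15], [-0.15, -0.001, -0.989], [-0.001, -1.0, 0.001]]
ft_force: [-1.9, 0.6, 5.6]
grip_width: 0.025
```

```bash
python3 -c "
from dial import *
im,wp,R=look('s6.png'); measure(im,wp)
cv2.imwrite('pics/s6c.png',cv2.resize(R[0:220,220:420],None,fx=2.7,fy=2.7))"
```

```text
[ 0.4649 -0.3075  0.0787] [ 0.15  -0.989  0.001] jaw -81.35 [-1.9  0.6  5.6] w 0.025 q6 35.7 43.8667
 cand [ 3.2055e+02  1.3546e+02  1.0000e-02 -1.0000e+00  7.8070e+01  2.8700e+00]
 circle [319.47 317.24 228.49] fixed-r [319.51 321.5 ] 150  tab line [ 1.20000e-02 -1.00000e+00  3.22235e+02  4.00860e+01] n 526 tab centre [321.7  40. ]
  320 mark -0.17 tab(line) -0.46 tab centre -0.35 short deg 0.29 mm 0.28861386
  fit mark -0.32 tab(line) -0.55 tab centre -0.45 short deg 0.23 mm 0.23602166054057683
  line angle -0.57999665 tabline angle -0.6637689
```

View pics/s6c.png

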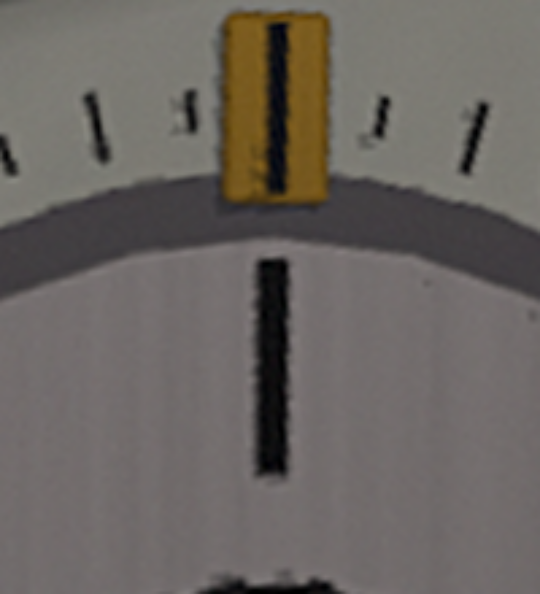

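About 0.3 mm is left. I'll release and check from straight in line with the tab, where there's no parallax.

Emit:
servo_tool(
  rows=[0.65,0,0,0,0,0,0,0.65,0,0,0,0,0,0,0.65,0,0,0.03,0,0,-4.3,0.65,0,0,0.03,0,0,-4.3,0.65,0,0,0,0,0,0,0.65,0,0,0,0,0,0],
)

```text
time_s: 44.42
position: [0.4651, -0.3076, 0.1392]
tool_rot: [[-1.0, 0.002, 0.002], [-0.002, -0.002, -1.0], [-0.002, -1.0, 0.002]]
ft_force: [0.6, 0.1, -0.1]
grip_width: 0.0558
```

```bash
python3 -c "
from dial import *
im,wp,R=look('t1.png'); measure(im,wp)
cv2.imwrite('pics/t1c.png',cv2.resize(R[0:220,220:420],None,fx=2.7,fy=2.7))"
```

```text
[ 0.4651 -0.3076  0.1392] [ 0.002 -1.     0.002] jaw -89.9 [ 0.6  0.1 -0.1] w 0.0558 q6 44.3 44.4167
 cand [ 3.2036e+02  1.3572e+02  1.0000e-02 -1.0000e+00  7.7080e+01  2.9300e+00]
 circle [319.61 317.35 228.6 ] fixed-r [319.73 321.46] 150  tab line [ 8.00000e-03 -1.00000e+00  3.22051e+02  4.03390e+01] n 600 tab centre [322.1  40. ]
  320 mark -0.11 tab(line) -0.42 tab centre -0.43 short deg 0.31 mm 0.3117503
  fit mark -0.2 tab(line) -0.47 tab centre -0.48 short deg 0.28 mm 0.2814534439806327
  line angle -0.63594955 tabline angle -0.4578797
```

View pics/t1.png

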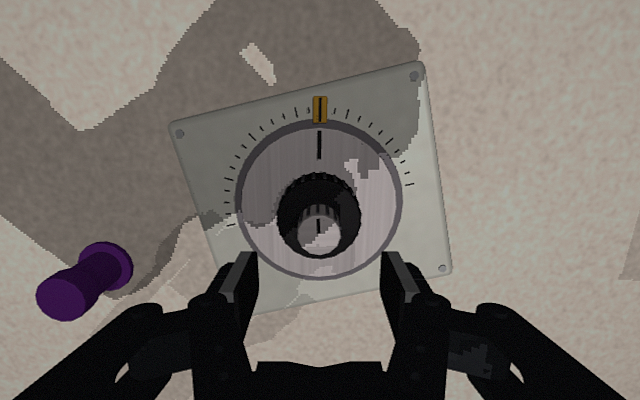

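View pics/t1c.png

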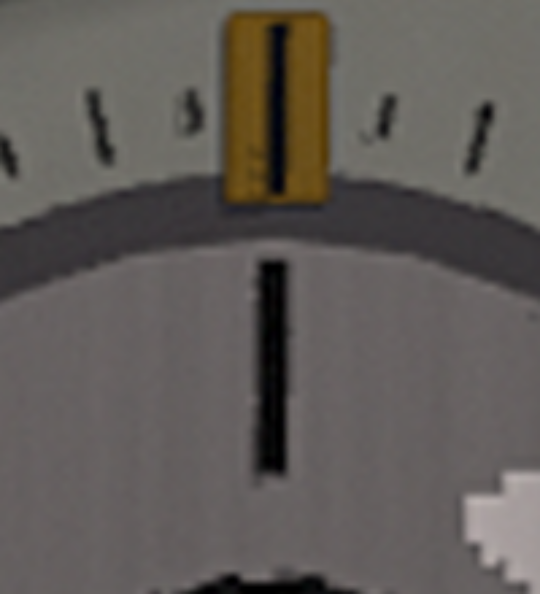

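Emit:
servo_tool(
  rows=[0.65,-0.0003,0.0001,-0.03,0,0,0,0.65,0,0,-0.0305,0,0,0,0.65,0,0,0,0,0,0,0.15,0,0,0,0,0,0,0.15,0,0,0,0,0,0,0.15,0,0,0,0,0,0,0.15,0,0,0,0,0,0,0.15,0,0,0,0,0,0,0.15,0,0,0,0,0,0],
)

```text
time_s: 45.22
position: [0.4649, -0.3076, 0.0787]
tool_rot: [[-1.0, 0.002, 0.001], [-0.001, -0.002, -1.0], [-0.002, -1.0, 0.002]]
ft_force: [0.3, 0.7, 5.6]
grip_width: 0.0246
```

```bash
python3 -c "
from dial import *
im,wp,R=look('t2.png'); measure(im,wp)"
```

```text
[ 0.4649 -0.3076  0.0787] [ 0.001 -1.     0.002] jaw -89.92 [0.3 0.7 5.6] w 0.0246 q6 44.3 45.2167
 cand [ 3.2054e+02  1.3568e+02  1.0000e-02 -1.0000e+00  7.7100e+01  2.8500e+00]
 circle [319.81 317.41 228.63] fixed-r [319.95 321.5 ] 147  tab line [ 7.00000e-03 -1.00000e+00  3.22165e+02  4.01520e+01] n 539 tab centre [322.2  40.2]
  320 mark -0.17 tab(line) -0.44 tab centre -0.45 short deg 0.28 mm 0.28043675
  fit mark -0.18 tab(line) -0.45 tab centre -0.46 short deg 0.27 mm 0.2742247815923749
  line angle -0.7929346 tabline angle -0.41142076
```

Emit:
servo_tool(
  rows=[0.15,0,0,0,0,0,-3.3,0.15,0,0,0,0,0,0,0.15,0,0,0,0,0,0],
)

```text
time_s: 45.52
position: [0.4649, -0.3076, 0.0787]
tool_rot: [[-0.998, 0.002, -0.057], [0.057, -0.002, -0.998], [-0.002, -1.0, 0.002]]
ft_force: [0.4, 0.4, 6.7]
grip_width: 0.025
```

```bash
python3 -c "
from dial import *
im,wp,R=look('t3.png'); measure(im,wp)
cv2.imwrite('pics/t3c.png',cv2.resize(R[0:220,220:420],None,fx=2.7,fy=2.7))"
```

```text
[ 0.4649 -0.3076  0.0787] [-0.057 -0.998  0.002] jaw -93.24 [0.4 0.4 6.7] w 0.025 q6 47.6 45.5167
 cand [321.1  135.46   0.    -1.    78.     2.91]
 circle [319.81 317.34 228.55] fixed-r [319.89 321.55] 150  tab line [ 1.80000e-02 -1.00000e+00  3.22415e+02  4.03050e+01] n 524 tab centre [322.2  40.1]
  320 mark -0.34 tab(line) -0.49 tab centre -0.46 short deg 0.15 mm 0.15636173
  fit mark -0.37 tab(line) -0.51 tab centre -0.48 short deg 0.14 mm 0.1446478359938311
  line angle -0.03055576 tabline angle -1.0064737
```

View pics/t3c.png

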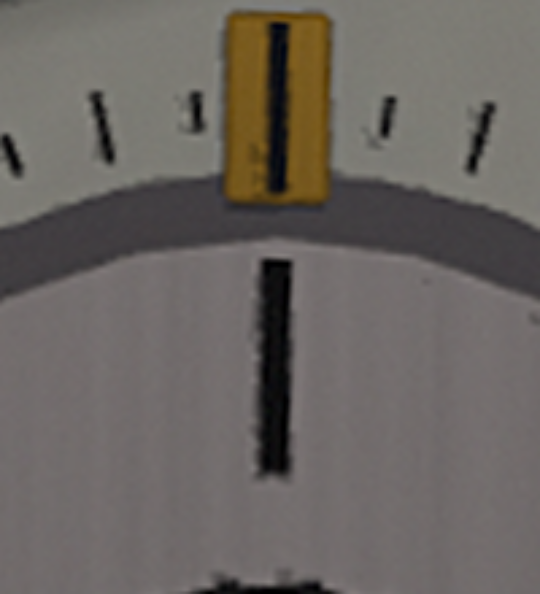

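Emit:
servo_tool(
  rows=[0.15,0,0,0,0,0,-1.3,0.15,0,0,0,0,0,0,0.15,0,0,0,0,0,0,0.65,0,0,0,0,0,0,0.65,0,0,0,0,0,0,0.65,0,0,0.03,0,0,0,0.65,0,0,0.03,0,0,4.6,0.65,0,0,0,0,0,0,0.65,0,0,0,0,0,0],
)

```text
time_s: 46.32
position: [0.4647, -0.3076, 0.1388]
tool_rot: [[-1.0, 0.002, 0.001], [-0.001, -0.002, -1.0], [-0.002, -1.0, 0.002]]
ft_force: [-0.6, -0.7, -0.4]
grip_width: 0.0556
```

```bash
python3 -c "
from dial import *
im,wp,R=look('u1.png'); measure(im,wp)
cv2.imwrite('pics/u1c.png',cv2.resize(R[0:220,220:420],None,fx=2.7,fy=2.7))"
```

```text
[ 0.4647 -0.3076  0.1388] [ 0.001 -1.     0.002] jaw -89.95 [-0.6 -0.7 -0.4] w 0.0556 q6 44.3 46.3167
 cand [ 3.2166e+02  1.3561e+02  2.0000e-02 -1.0000e+00  7.9020e+01  3.0900e+00]
 circle [319.65 317.54 228.71] fixed-r [319.71 321.54] 150  tab line [ 2.20000e-02 -1.00000e+00  3.22348e+02  4.01970e+01] n 622 tab centre [322.5  40.1]
  320 mark -0.52 tab(line) -0.48 tab centre -0.51 short deg -0.03 mm -0.035269924
  fit mark -0.6 tab(line) -0.54 tab centre -0.57 short deg -0.06 mm -0.06412863379143695
  line angle -1.0908537 tabline angle -1.2626603
```

View pics/u1c.png

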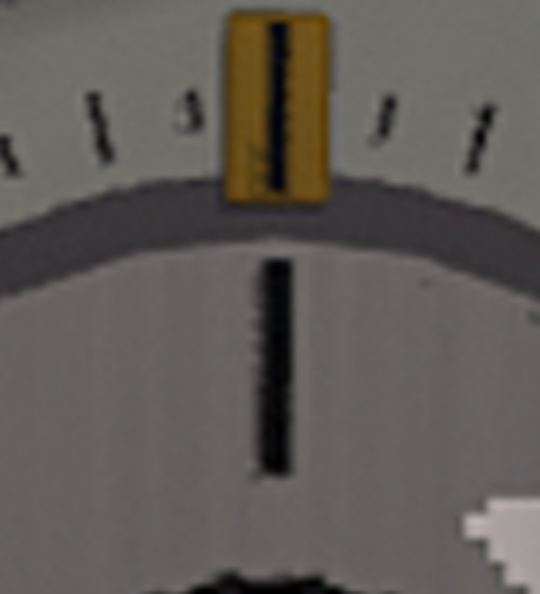

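The line is on the tab to within 0.1 mm. I'll retreat and run a final check.

Emit:
servo_tool(
  rows=[0.8,0,0,0.03,0,0,0,0.8,-0.02,0,0.03,0,0,0,0.8,-0.03,0,0.02,0,0,0,0.8,-0.03,0,0,0,0,0,0.8,-0.03,0,0,0,0,0,0.8,0,0,0,0,0,0],
)

```text
time_s: 46.87
position: [0.3507, -0.3063, 0.2166]
tool_rot: [[-1.0, -0.003, -0.002], [0.002, 0.002, -1.0], [0.003, -1.0, -0.002]]
ft_force: [0.1, -1.4, 0.4]
grip_width: 0.0681
```

```bash
python3 - <<'E'
from look import *
im,s=greens("top",.074); cv2.imwrite("pics/v1.png",im)
im2=env.get_image("side")[:,:,::-1]; cv2.imwrite("pics/v2.png",im2)
E
```

```text
top [179.1 206.6] [171 199  17  16 216] [0.5959 0.2907 0.074 ]
top [182.3 234.3] [174 226  17  17 224] [0.5308 0.2836 0.074 ]
top [185.8 263.3] [178 255  17  17 230] [0.4647 0.276  0.074 ]
```

View pics/v1.png

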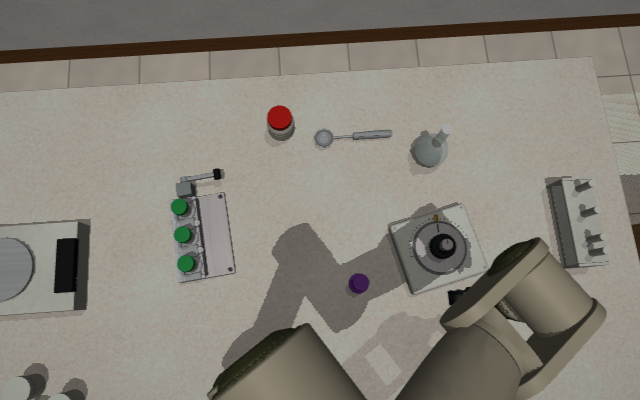

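View pics/v2.png

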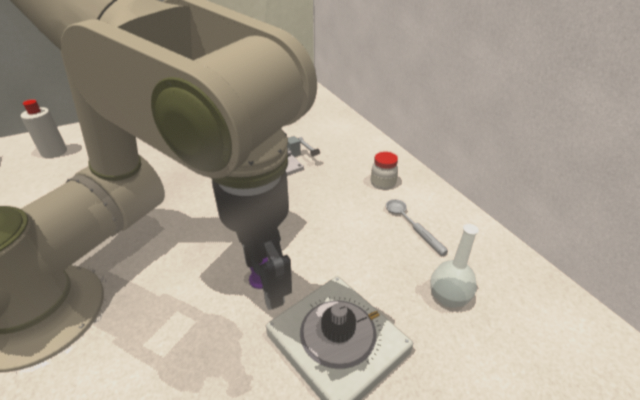

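```bash
python3 -c "
from rig import env
print(env.close_job())"
```

```text
the job is handed in; nothing more can be done
None
```

The reader is ready and the job is handed in at about 47 s; the hand-in gives no verdict.

- **Lever and pots:** I opened the lever and slid all three green-capped pots home, one to each bay. The pot in bay 2 was knocked about 3 cm out after placing, so I pushed it home again. I then pressed the lever down to its hard stop.
- **Wavelength drive:** I set the coarse knob 7.1 mm short of the tab (the line stayed put after release), then turned the fine knob onto the tab's line.
- **Last checks:** The dial line measured within about 0.06 mm of the tab line after release. All three pots were still in line in their bays and the lever lay flat. The tab, flask, red-capped jar, scoop and purple look-alike looked unmoved in the final views.
- **What went wrong or disagreed:**
  - One move call was malformed and refused, so the first pot slid about 6 cm along the bench while held. It did no harm.
  - The first fine-knob reading still showed about 0.3 mm to go, so I regripped and corrected it.
  - The final top view puts the pot caps 2 to 2.5 mm short of home towards the landing. I trust the close wrist views and the contact with the back wall at 32 mm, because the calibration is only good to about 2 mm.

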